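Check a buggy tyre with the spring-pin gauge and hang the gauge up

TASK

Swing the folded hook on the tool panel all the way out. Then take the orange gauge from its stand and press its pin squarely into the yellow-dotted tread block of the big wheel until it reads 5 to 8 mm (its black ring wholly on the green band), keep it there for about a second without driving the pin to its stop or turning the wheel, and finally hang the gauge by its crook over the swung-out hook and let go. Leave the other things where they are.

Things in the scene. Friction and masses are not known exactly. Their poses are not given: they have to be found in the camera images.
- stand: small plywood stand fixed to the table, 80 x 80 x 70 mm; a 19 mm hole in its top holds the gauge. Origin: centre of the underside.
- gauge: spring-pin gauge upright in the stand, 0.18 kg, heavy in the snout: square orange grip 24 x 24 mm from z = 6 to 78 mm; round steel flange 27 mm across, z = 0 to 6 mm, resting on the stand; white snout 16 mm across down to z = -36 mm, with the pin below it. Origin: centre of the flange's underside; z runs along the axis from pin to grip. Its crook is on the +x face; grip it across its y faces (24 mm).
- gauge_crook (a point): point in the gauge's crook where the axis of the hook's bar lies once hung: x = 23, y = 0, z = 54.5 mm in the gauge's frame, same axes. The crook is steel, 12 mm wide (y): a pointed arch on the grip's +x face, its inner peak at x = 23, z = 63 mm, and a leg down to z = 31 mm, leaving a 22 mm gap, open downward, between grip (x = 12 mm) and leg (x = 34 to 39 mm).
- gauge_pin (a joint): the gauge's reading: how far the pin is pushed back into the snout, m; 0 is free, 0.012 the hard stop. Spring 900 N/m (5.9 N at 6.5 mm). A black ring round the snout rises with the pin: below the green band at 0, wholly on it from 5 to 8 mm, running onto the red band beyond.
- gauge_tip (a point): rounded tip of the gauge's pin (6 mm across), 52 mm below the gauge's origin along its axis when free; axes as the gauge's.
- test_lug: rubber tread block to test, 36 x 56 mm, with a 16 mm yellow dot, on the big yellow-hubbed wheel (132 mm across, 56 mm wide). Origin: centre of the dot on the block's outer face; z points straight out of the face, 28 to 44 degrees from vertical, roughly towards the robot's right; y along the axle. The block gives way under the pin at 2000 N/m, so it sinks not quite half as far as the pin.
- wheel_stand: blue steel stand of the big wheel, fixed to the table: base 170 x 150 mm, axle 90 mm up, two uprights at y = +-46 mm, a crossbar 30 mm wide (x) over the wheel, 182 mm high, its bolt 196 mm. Origin: centre of the underside, below the axle; y along the axle, the dotted block on its -x side. The wheel turns stiffly, but is not to be turned.
- panel: upright plywood tool panel, fixed, 280 mm wide (y), 190 mm high, 15 mm thick, on a foot reaching 50 mm either side. Origin: centre at table level on its front face, which looks along its -x.
- swing_hook (a joint): angle of the hook, rad: 0 folded flat along the panel's front, 1.57 (its stop) straight out. Vertical hinge axis 22 mm in front of the panel's face, at the panel's y = 60 mm; stays where it is left (about 0.6 N at its tip moves it).
- hook_tip (a point): grip point on the hook's upright red end peg (10 mm thick, top 10 mm above this point, the bar's axis 30 mm below it), 110 mm from the hinge. Folded, it lies towards the panel's -y from the hinge; opening carries it towards the panel's -x.
- hook_hang (a point): point on the axis of the hook's round steel bar (10 mm thick, axis 196 mm above the table), 50 mm from the hinge; x and y are level, y along the bar towards the hinge, x across it.
- spare_wheel_a: small spare wheel lying flat, black tyre 66 mm across, yellow hub, 26 mm high; a bystander. Origin: underside.
- spare_wheel_b: a second such small spare wheel; a bystander. Origin: underside.
- screwdriver: loose screwdriver lying on the table; a bystander. Origin: underside.
- glue_gun: green glue gun lying on its side, 170 mm long, 36 mm high; a bystander. Origin: underside.
- marker: blue marker pen, 118 mm long; a bystander. Origin: underside.
- tape: roll of blue tape lying flat, 90 mm across, 22 mm high; a bystander. Origin: underside.
- multimeter: yellow multimeter lying flat, 150 x 75 x 34 mm; a bystander. Origin: underside.

How it is judged:
By the outcome, as a careful person would: the job done as asked, in the order asked, and still so for the second after the job is handed in, with the robot touching nothing.
It also fails if it takes over 64 s, if anything falls off the work surface, if the arm or the gripper's body presses on something with over 40 N, if the wrist force passes 120 N, or if a joint passes its speed limit or range.

ROBOT

A 7-joint arm with a two-finger parallel gripper is mounted at the origin on the work surface. World frame = base frame: x ahead of the robot, y to its left, z up, the work surface at z = 0. Lengths are in m, angles in rad, forces in N, time in s.
With the tool pointing down it reaches from about 0.4 to 0.875 m from the base axis. Payload 19.3 kg.
Tool frame: the origin (TCP) lies at the very end of the fingers, on their centre line; the grasp point (between the pads) lies bot.grasp_offset behind it (bot.grasp_offset is the distance from the TCP to the grasp point, in m); z points along the fingers, y is the direction in which the jaws open and shut (so a half turn about z gives the same grasp; the last joint's range is limited). The gripper opens to 85 mm and grips with 20 to 120 N. Pads are 22 mm wide; open, the fingers measure 114 mm over their backs; the gripper's body (76 mm by 85 mm) begins 54 mm behind the grasp point. The pads swing forward as they close: fully open they stand 13 mm farther back than shut.
Start: joints at [1.217, 0.521, -0.036, 1.599, 0.021, 1.021, -0.113], TCP at [0.175, -0.6, 0.204] pointing down, gripper open.
Joint ranges: [-2.91, 2.91], [-0.3, 2.13], [-1.5, 1.42], [0.17, 2.43], [-1.26, 4.41], [0.16, 1.93], [-2.52, 2.52]. Speed limits (rad/s): [1.89, 1.89, 2.39, 2.39, 3.01, 3.01, 3.01].

INTERFACE

Orientations are given as [roll, pitch, yaw] about the fixed x, y, z axes, in that order (R = Rz(yaw) Ry(pitch) Rx(roll)).
In Python, from workcell import bot gives the robot as it stands. The module is installed in compiled form; this text tells all that it offers.
- The arm moves only by the shell command python3 -m handwheel 'ROWS' [OPENING] [FORCE]. ROWS is JSON, a list of rows, each a list of 6 numbers: the shift along the tool's x, y, z as a fraction of full scale, then the turn, a rotation vector about the tool's x, y, z as a fraction of full scale. In form: [[x, y, z, rx, ry, rz], ...]. A call has 1 to 8 rows; each row shifts and turns the commanded pose from where the row before left it, along the tool's axes as they then stand; what a row does not reach is not made up. Full scale, the value 1, is 0.025 m for a shift and 360 degrees for a turn. A row lasts 1/8 s, in which the tool goes at most 62.5 mm and 10.7 degrees, less where a joint would pass 70% of its speed; a pose out of reach is approached as far as the arm can. A call with a number of a shift or a turn outside -1 to 1 is refused whole. A call with a gripper value outside its range is refused whole. OPENING is the closure, from -1 (fully open) to 1 (shut), set as the call begins (- or left out, the last holds). The fingers move at their own pace and stop on an object; FORCE is the grip in N (left out, the last holds). Time passes only in rows, so rows that do not move let the fingers close. It gives the time, the measured TCP pose, the force and the opening at its end, in the units of the state.
- bot.observe(): the state, without advancing time (a new reading comes with each control period).
- bot.grab_frame(name): name is "scene" or "top" or "wrist"; returns a dict with "pixels" (480x640x3 uint8, blue, green, red), "vertical_fov" (degrees; the focal length in pixels is half the picture's height over the tangent of half this angle, whatever the lens; pixels are square), "cx", "cy" (the principal point, pixels), "R" (3x3) and "t" (3): a world point X has camera coordinates R X + t. Camera axes: x right, y down, z forward; pixel columns grow to the right and rows downward; lengths in m; the calibration is good to about 2 mm. The wrist camera is an equidistant fisheye: a pixel r from the principal point sees the ray r / f radians off the axis. A picture is of the moment at which its call begins. There is no depth.
- bot.job_done(): hands the job in, once; it reports no verdict.
Trained networks look in a picture, given as the dict that the camera call returned (one of the last four; its "shot" number tells which), for a name from the list of things; names that differ only in an ending like _2 or _b are one class to them, and where a whole thing is asked for, a point or a joint stands for the part that bears it (a point fixed in the world has none). Each returns a list of dicts, best first, with "score" (0 to 1); they miss things now and then, are a little off and sometimes report something else, mostly with a low value. They report only what shows in the picture. A call takes as long as a camera call.
- bot.trace(picture, thing): "region" (480x640 bool, what is visible of it) and "point" ([column, row] in pixels, amid what is visible of it).
The state is a dict: "clock": time; "qpos": joint angles; "qd": joint speeds; "joint_efforts": joint torques, N m; "position": TCP position; "tool_rot": TCP orientation; "force": force on the tool from outside, world axes, zero at the start; "moment": the same for the moment, N m; "grip_width": finger opening in m.
Only numpy, scipy, OpenCV 4.12 (cv2) and the standard library are available. Lean on these libraries where they do the work, as an engineer would, in place of code of your own. Each camera call takes 0.05 s, during which the arm holds its last target.

## Working session

There is one attempt and no reset: what is moved stays moved. The work goes in short steps, Python scripts to look and compute and a shell command to move; the robot and the scene stay as the last step left them, time stands still between calls to the robot, and variables do not carry over. Pictures are saved under pics/ and viewed, and the job is handed in when it is done.

```bash
mkdir -p pics; ls; cat > h.py <<'E'
import numpy as np, cv2
from workcell import bot
from scipy.spatial.transform import Rotation as Ro
def grab(n,save=None):
    p=bot.grab_frame(n)
    if save: cv2.imwrite('pics/'+save,p['pixels'])
    return p
def f(p): return 240/np.tan(np.radians(p['vertical_fov'])/2)
def proj(p,X):
    c=np.array(p['R'])@np.array(X)+np.array(p['t']); return [p['cx']+f(p)*c[0]/c[2],p['cy']+f(p)*c[1]/c[2]]
def ray(p,uv):
    R=np.array(p['R']);t=np.array(p['t']);
    d=R.T@np.array([(uv[0]-p['cx'])/f(p),(uv[1]-p['cy'])/f(p),1]); return -R.T@t,d/np.linalg.norm(d)
def atz(p,uv,z):
    o,d=ray(p,uv); return o+d*(z-o[2])/d[2]
def tri(rs):
    A=0;b=0
    for o,d in rs:
        M=np.eye(3)-np.outer(d,d);A=A+M;b=b+M@o
    X=np.linalg.solve(A,b); return X,[np.linalg.norm((np.eye(3)-np.outer(d,d))@(X-o)) for o,d in rs]
E
python3 - <<'E'
from h import *
s=bot.observe(); print(s, bot.grasp_offset)
for n in ['scene','top','wrist']:
    p=grab(n,n+'0.png'); print(n,p['vertical_fov'],p['cx'],p['cy'],np.array(p['R']).round(3).tolist(),np.array(p['t']).round(3))
E
```

```text
pics
{'clock': 0.0, 'qpos': array([ 1.21682621,  0.52202137, -0.03634133,  1.59994745,  0.0211494 ,
        1.02113005, -0.1128407 ]), 'qd': array([-0.00076939, -0.00060904, -0.00131954, -0.00062521,  0.00152206,
       -0.00015147,  0.00147894]), 'joint_efforts': array([-3.32793010e-03, -9.27126646e+01,  1.97740965e+00, -3.69934487e+01,
        1.74627191e-02,  8.22765694e-03,  7.90642048e-06]), 'position': array([ 0.17487391, -0.59967176,  0.20374269]), 'tool_rot': array([-3.14046893e+00,  3.00400391e-05,  2.83703989e-01]), 'force': array([-0.17462421,  0.78071146, -0.14163089]), 'moment': array([-0.05969894,  0.04025873,  0.02843553]), 'grip_width': 0.08542146076314402} 0.0187
scene 44.09448225453542 325.8023624125424 239.8349307977646 [[0.294, 0.956, 0.014], [0.761, -0.225, -0.608], [-0.578, 0.19, -0.794]] [-0.198 -0.287  1.725]
top 44.33820239507651 309.06675182683523 231.472461583667 [[0.004, -1.0, -0.0], [-0.997, -0.004, -0.072], [0.072, 0.0, -0.997]] [0.043 0.539 1.539]
wrist 65.70646984690485 318.9483551499259 240.9622317251033 [[0.281, -0.96, -0.001], [-0.914, -0.268, 0.305], [-0.293, -0.085, -0.952]] [-0.625 -0.038  0.379]
```

View pics/scene0.png

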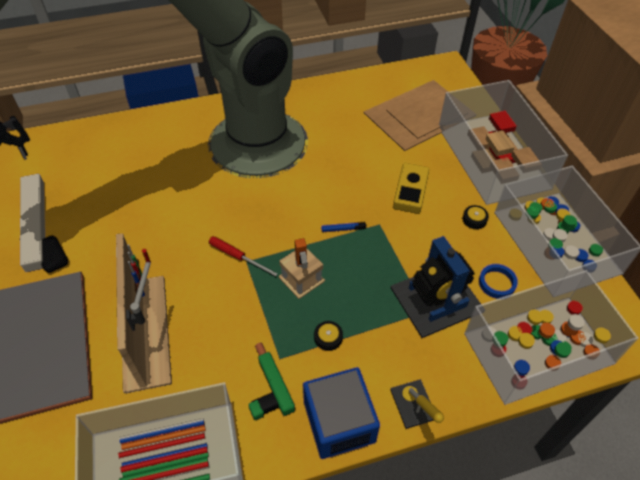

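View pics/top0.png

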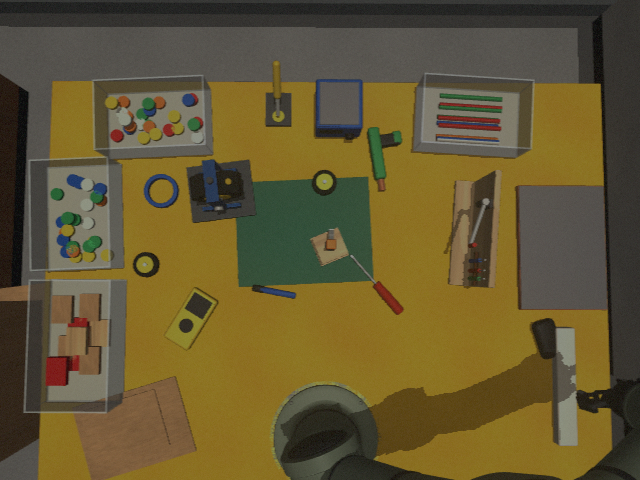

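View pics/wrist0.png

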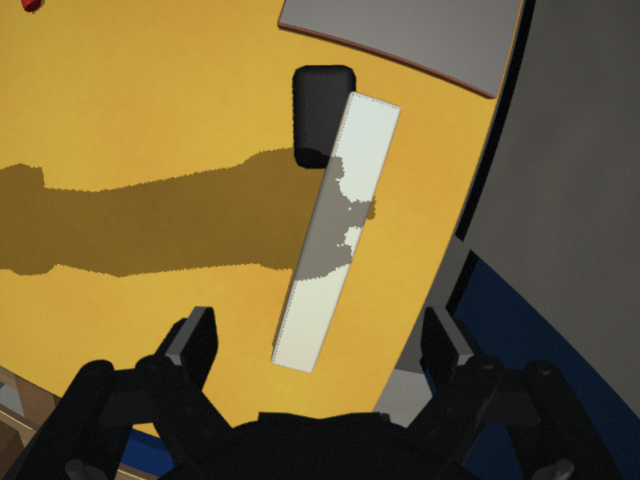

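```bash
python3 - <<'E'
from h import *
P={}
for n in ['scene','top']:
    p=grab(n); P[n]=p
    im=cv2.resize(p['pixels'],None,fx=1,fy=1)
    for th in ['stand','gauge','gauge_crook','test_lug','wheel_stand','panel','swing_hook','hook_tip','hook_hang']:
        r=bot.trace(p,th)
        for q in r[:2]:
            print(n,th,round(q['score'],2),np.round(q['point'],1),q['region'].sum())
    np.save(n+'_cam.npy',p,allow_pickle=True)
    if n=='top':
        a=p['pixels'][150:300,420:540];cv2.imwrite('pics/t_hook.png',cv2.resize(a,None,fx=5,fy=4.0*1))
        cv2.imwrite('pics/t_hook.png',cv2.resize(a,None,fx=4,fy=4,interpolation=cv2.INTER_CUBIC))
        a=p['pixels'][140:270,180:360];cv2.imwrite('pics/t_wh.png',cv2.resize(a,None,fx=4,fy=4,interpolation=cv2.INTER_CUBIC))
    else:
        a=p['pixels'][220:400,90:210];cv2.imwrite('pics/s_hook.png',cv2.resize(a,None,fx=3.3,fy=3.3,interpolation=cv2.INTER_CUBIC))
        a=p['pixels'][220:350,270:490];cv2.imwrite('pics/s_wh.png',cv2.resize(a,None,fx=3.6,fy=3.6,interpolation=cv2.INTER_CUBIC))
E
```

```text
scene stand 0.85 [298.7 277.5] 1273
scene gauge 0.9 [299.8 252.6] 292
scene gauge_crook 0.54 [301.2 251.6] 323
scene test_lug 0.74 [434.8 270.8] 414
scene wheel_stand 0.92 [436.1 290.9] 5190
scene wheel_stand 0.55 [342.8 223.7] 338
scene panel 0.8 [139.7 321.5] 6525
scene swing_hook 0.73 [139.  284.8] 367
scene swing_hook 0.73 [136.7 322.4] 6270
scene hook_tip 0.81 [141.8 282.5] 374
scene hook_hang 0.54 [144.3 284.4] 354
top stand 0.89 [329.1 248. ] 798
top stand 0.66 [384.9 295.5] 448
top gauge 0.58 [330.7 241.3] 150
top gauge_crook 0.43 [330.1 241.5] 175
top test_lug 0.72 [226.7 180.5] 300
top wheel_stand 0.95 [219.7 189.7] 3588
top wheel_stand 0.22 [480.4 222.4] 326
top panel 0.89 [474.7 229.9] 5134
top swing_hook 0.62 [480.  223.3] 276
top hook_tip 0.7 [475.1 223.7] 276
top hook_tip 0.66 [475.8 232.2] 5063
top hook_hang 0.64 [477. 221.] 265
top hook_hang 0.46 [148.4 260.5] 536
```

View pics/t_hook.png

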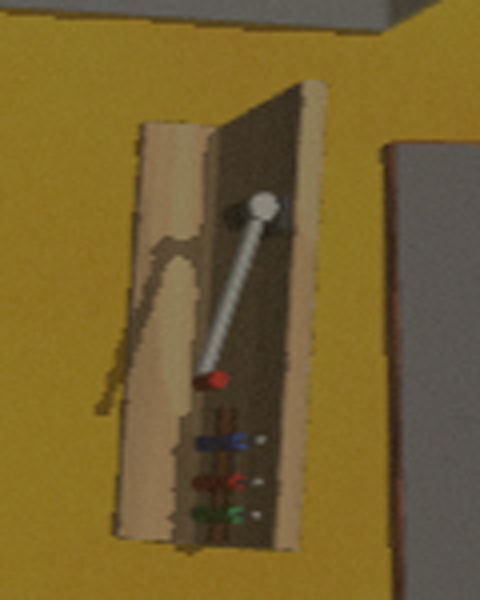

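View pics/s_hook.png

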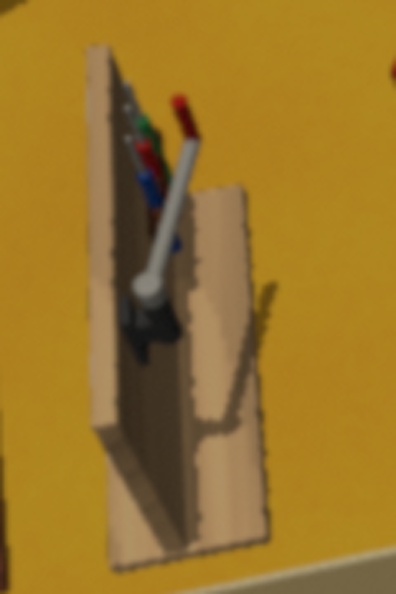

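View pics/t_wh.png

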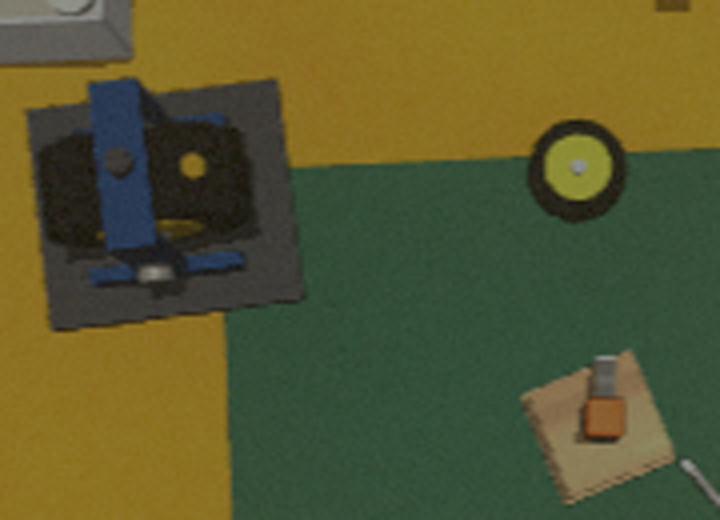

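View pics/s_wh.png

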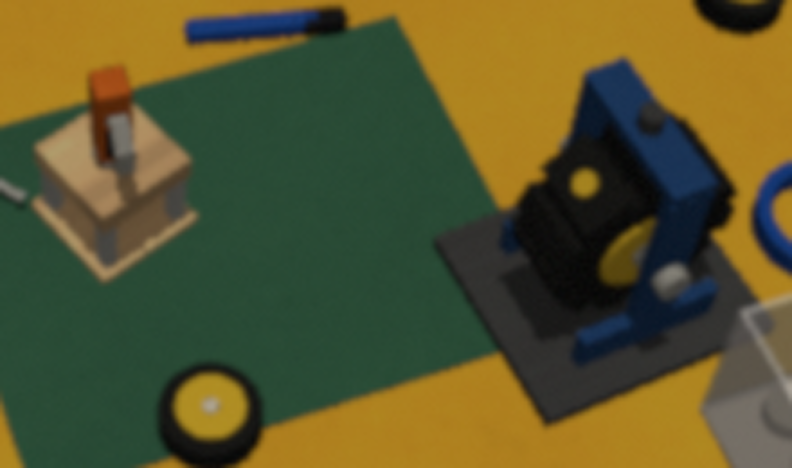

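```bash
python3 - <<'E'
from h import *
T=np.load('top_cam.npy',allow_pickle=True).item();S=np.load('scene_cam.npy',allow_pickle=True).item()
for p in (T,S): print('cam',-np.array(p['R']).T@np.array(p['t']))
th=lambda x,y:(420+x/4,150+y/4); sh=lambda x,y:(90+x/3.3,220+y/3.3)
tw=lambda x,y:(180+x/4,140+y/4); sw=lambda x,y:(270+x/3.6,220+y/3.6)
print('peg top tri',tri([ray(T,th(222,379)),ray(S,sh(180,100))]))
print('hinge tri',tri([ray(T,th(264,206)),ray(S,sh(149,284))]))
A=atz(T,th(303,83),.19);B=atz(T,th(276,548),.19);print('panel top front',A,B,np.linalg.norm(A-B),np.degrees(np.arctan2(*(A-B)[:2])))
# scene panel: top edge front corners
A=atz(S,sh(105,430),.19);print('s far corner',A, atz(S,sh(109,46),.19))
for c in [(27,110),(277,80),(303,298),(52,328)]: print('wbase',atz(T,tw(*c),.008))
print('dot',tri([ray(T,tw(193,165)),ray(S,sw(586,183))]))
print('bolt',atz(T,tw(119,161),.196),atz(S,sw(652,112),.196))
print('gauge top',atz(T,tw(606,411),.148), atz(S,sw(108,78),.148))
for c in [(521,397),(632,350),(675,460),(570,500)]: print('stand',atz(T,tw(*c),.07))
print('crook',atz(T,tw(604,370),.07+.065))
E
```

```text
cam [0.42659577 0.04513879 1.57327504]
cam [ 1.2736592  -0.20289224  1.19783024]
peg top tri (array([ 0.49434377, -0.33107122,  0.23573981]), [np.float64(0.0016784684939429207), np.float64(0.0016784684939428953)])
hinge tri (array([ 0.59748111, -0.36785115,  0.20151127]), [np.float64(0.0008282012576107854), np.float64(0.0008282012576106963)])
panel top front [ 0.67230709 -0.39658228  0.19      ] [ 0.39761415 -0.37569032  0.19      ] 0.27548627146691373 94.34929795922895
s far corner [ 0.67972264 -0.4029439   0.19      ] [ 0.4008917  -0.37436694  0.19      ]
wbase [0.71002946 0.37488151 0.008     ]
wbase [0.73109052 0.20728054 0.008     ]
wbase [0.58399937 0.1882456  0.008     ]
wbase [0.56320966 0.35541413 0.008     ]
dot (array([0.65221245, 0.24501339, 0.14412024]), [np.float64(0.0010952405439398761), np.float64(0.0010952405439400158)])
bolt [0.64581941 0.280439   0.196     ] [0.6475685  0.28129023 0.196     ]
gauge top [ 0.50192114 -0.00880307  0.148     ] [ 0.4976533  -0.00825609  0.148     ]
stand [0.514777   0.04257974 0.07      ]
stand [ 0.54519976 -0.02834022  0.07      ]
stand [ 0.47493225 -0.0558112   0.07      ]
stand [0.44917915 0.01110017 0.07      ]
crook [ 0.52772381 -0.00803588  0.135     ]
```

```bash
cat >> h.py <<'E'
def pose():
    s=bot.observe(); return np.array(s['position']),Ro.from_euler('xyz',s['tool_rot'])
def rel(pt,Rt,P=None):
    """displacement in current tool axes (units of 25mm) and rotvec (units of 360deg)"""
    p,R=P or pose()
    d=R.inv().apply(np.array(pt)-p)/.025; w=(R.inv()*Rt).as_rotvec()/(2*np.pi)
    print('shift',d.round(3),'rot',w.round(4),'rows min',max(abs(d).max(),np.linalg.norm(w)*360/10.7).round(2))
def st():
    s=bot.observe(); print('t',round(s['clock'],2),'pos',s['position'].round(4),'rpy',np.degrees(s['tool_rot']).round(2),'F',s['force'].round(2),'grip',round(s['grip_width'],4),'q',s['qpos'].round(2))
down=lambda deg: Ro.from_euler('xyz',[180,0,deg],degrees=True)
E
python3 - <<'E'
from h import *
st()
rel([.494,-.331,.28],down(-19))
E
```

```text
t 1.15 pos [ 0.175  -0.6     0.2043] rpy [-179.99    0.     16.26] F [ 0.46 -0.24 -0.09] grip 0.0856 q [ 1.22  0.52 -0.04  1.6   0.02  1.02 -0.11]
shift [15.263 -6.756 -3.029] rot [-0.      0.      0.0979] rows min 15.26
```

```bash
python3 -m handwheel '[[0.95,-0.42,-0.75,0,0,0],[0.95,-0.42,-0.75,0,0,0],[0.95,-0.42,-0.75,0,0,0],[0.95,-0.42,-0.78,0,0,0],[0.95,-0.42,0,0,0,0],[0.95,-0.42,0,0,0,0],[0.95,-0.42,0,0,0,0],[0.95,-0.42,0,0,0,0]]' 0.2 40
python3 -m handwheel '[[0.95,-0.42,0,0,0,0],[0.95,-0.42,0,0,0,0],[0.95,-0.42,0,0,0,0],[0.95,-0.42,0,0,0,0],[0.95,-0.42,0,0,0,0],[0.95,-0.42,0,0,0,0.0245],[0,0,0,0,0,0.0245],[0,0,0,0,0,0.0245]]'
python3 - <<'E'
from h import *
st()
rel([.494,-.331,.28],down(-19))
grab('wrist','w1.png')
E
```

```text
clock: 2.15
position: [0.3345, -0.4656, 0.2801]
tool_rot: [3.141, -0.0, 0.284]
force: [0.2, 0.6, 0.3]
grip_width: 0.0345
clock: 3.15
position: [0.4532, -0.3655, 0.28]
tool_rot: [-3.142, 0.0, -0.183]
force: [0.3, -0.0, 0.4]
grip_width: 0.034
t 3.15 pos [ 0.4532 -0.3655  0.28  ] rpy [-180.      0.    -10.46] F [ 0.29 -0.04  0.42] grip 0.034 q [ 0.61  0.38 -0.05  1.62  0.02  1.14 -1.2 ]
shift [ 1.353e+00 -1.654e+00  1.000e-03] rot [-0.      0.      0.0237] rows min 1.65
```

View pics/w1.png

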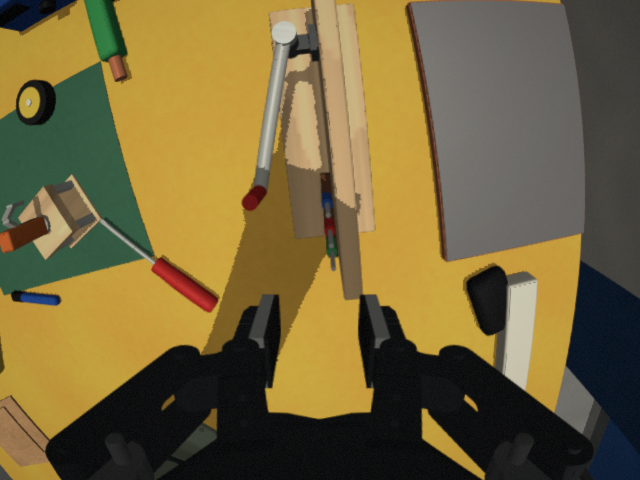

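```bash
cat >> h.py <<'E'
def wproj(p,X):
    c=np.array(p['R'])@np.array(X)+np.array(p['t']); th=np.arctan2(np.hypot(c[0],c[1]),c[2]); k=f(p)*th/np.hypot(c[0],c[1])
    return np.array([p['cx']+k*c[0],p['cy']+k*c[1]])
def wray(p,uv):
    x=(uv[0]-p['cx'])/f(p);y=(uv[1]-p['cy'])/f(p);r=np.hypot(x,y)
    c=np.array([x/r*np.sin(r),y/r*np.sin(r),np.cos(r)]) if r>0 else np.array([0,0,1.])
    R=np.array(p['R']); return -R.T@np.array(p['t']),R.T@c
def watz(p,uv,z):
    o,d=wray(p,uv); return o+d*(z-o[2])/d[2]
E
python3 - <<'E'
from h import *
p=grab('wrist'); print('cam',-np.array(p['R']).T@np.array(p['t']))
print('peg top',watz(p,(251,199),.236),'hinge',watz(p,(285,33),.203))
print('gauge top', watz(p,(22,234),.148))
print(wproj(p,[.494,-.331,.236]))
E
```

```text
cam [ 0.53135393 -0.3802885   0.44873973]
peg top [ 0.49743713 -0.33294549  0.236     ] hinge [ 0.59735332 -0.37048581  0.203     ]
gauge top [ 0.50536606 -0.04708793  0.148     ]
[249.1890814  205.22079626]
```

```bash
python3 -m handwheel '[[0.70,-0.82,0,0,0,0],[0.70,-0.82,0,0,0,0.0236],[0,0,0,0,0,0]]'
python3 - <<'E'
from h import *
st()
rel([.495,-.332,.208],down(-19))
E
```

```text
clock: 3.62
position: [0.4961, -0.33, 0.2799]
tool_rot: [-3.141, -0.0, -0.321]
force: [-0.5, -0.1, -0.0]
grip_width: 0.0342
t 3.62 pos [ 0.4961 -0.33    0.2799] rpy [-179.96   -0.    -18.41] F [-0.48 -0.08 -0.05] grip 0.0342 q [ 0.52  0.41 -0.04  1.59  0.02  1.15 -1.42]
shift [-0.017  0.093  2.874] rot [-0.0001 -0.      0.0016] rows min 2.87
```

```bash
python3 -m handwheel '[[0,0.05,0.96,0,0,0],[0,0.04,0.96,0,0,0],[0,0,0.96,0,0,0],[0,0,0,0,0,0],[0,0,0,0,0,0]]' 0.5 30
python3 - <<'E'
from h import *
st()
grab('wrist','w2.png')
h=np.array([.597,-.369]); p0,R0=pose()
N=9
a0=np.degrees(np.arctan2(p0[1]+.369,p0[0]-.597)); print('a0',a0)
ye=-62; y0=np.degrees(bot.observe()['tool_rot'][2])
p=p0.copy(); y=y0
for i in range(1,N+1):
    a=np.radians(a0+(80-a0)*i/N); t=np.r_[h+.1095*np.array([np.cos(a),np.sin(a)]),p0[2]]
    ny=y0+(ye-y0)*i/N
    d=down(y).inv().apply(t-p)/.025
    print(d.round(2),round((y-ny)/360,4),t.round(3)); p=t;y=ny
E
```

```text
clock: 4.25
position: [0.4941, -0.3343, 0.209]
tool_rot: [3.141, -0.001, -0.325]
force: [0.1, 0.7, -0.0]
grip_width: 0.0214
t 4.25 pos [ 0.4941 -0.3343  0.209 ] rpy [ 1.7998e+02 -5.0000e-02 -1.8620e+01] F [ 0.07  0.69 -0.01] grip 0.0214 q [ 0.52  0.47 -0.04  1.67  0.02  1.   -1.42]
a0 161.33150012513565
[ 0.01 -0.69 -0.  ] 0.0134 [ 0.5   -0.318  0.209]
[ 0.11 -0.68 -0.  ] 0.0134 [ 0.509 -0.303  0.209]
[ 0.16 -0.67 -0.  ] 0.0134 [ 0.521 -0.291  0.209]
[ 0.2  -0.66 -0.  ] 0.0134 [ 0.534 -0.28   0.209]
[ 0.25 -0.64 -0.  ] 0.0134 [ 0.549 -0.271  0.209]
[ 0.3  -0.62 -0.  ] 0.0134 [ 0.565 -0.264  0.209]
[ 0.34 -0.6  -0.  ] 0.0134 [ 0.582 -0.261  0.209]
[ 0.39 -0.57 -0.  ] 0.0134 [ 0.599 -0.26   0.209]
[ 0.43 -0.54 -0.  ] 0.0134 [ 0.616 -0.261  0.209]
```

View pics/w2.png

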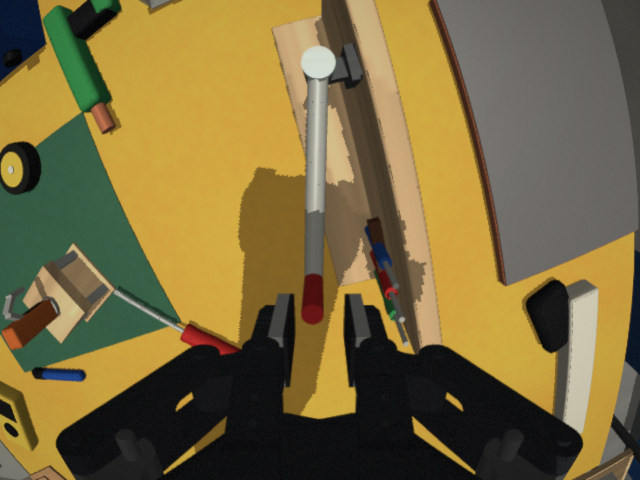

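```bash
python3 - <<'E'
from h import *
p=grab('wrist'); q,R=pose()
print(wproj(p,q+[0,0,.027]), watz(p,(313,315),.236),watz(p,(318,62),.203),q)
r=bot.trace(p,'hook_tip'); print([(x['score'],x['point'],x['region'].sum()) for x in r[:2]])
E
```

```text
[320.19411665 315.51598058] [ 0.49546756 -0.33129287  0.236     ] [ 0.5986507  -0.36828931  0.203     ] [ 0.49431265 -0.33420183  0.20915906]
[(0.61, [315.3, 176.5], np.int64(5827))]
```

Peg top at (313,315) lies right between the jaws (TCP projects to (320,316)). Sweep the arc.

```bash
python3 -m handwheel '[[0.01,-0.69,0,0,0,0.0134],[0.11,-0.68,0,0,0,0.0134],[0.16,-0.67,0,0,0,0.0134],[0.2,-0.66,0,0,0,0.0134],[0.25,-0.64,0,0,0,0.0134]]'
python3 -m handwheel '[[0.3,-0.62,0,0,0,0.0134],[0.34,-0.6,0,0,0,0.0134],[0.39,-0.57,0,0,0,0.0134],[0,0,0,0,0,0]]'
python3 - <<'E'
from h import *
st()
p=grab('wrist','w3.png')
rel([.616,-.261,.209],down(-62))
grab('top','t3.png')
E
```

```text
clock: 5.03
position: [0.5491, -0.2699, 0.209]
tool_rot: [-3.141, -0.001, -0.749]
force: [-1.2, 0.9, 3.4]
grip_width: 0.0213
clock: 5.52
position: [0.6001, -0.2588, 0.2088]
tool_rot: [-3.14, -0.001, -0.998]
force: [0.5, 2.5, 6.7]
grip_width: 0.0215
t 5.53 pos [ 0.6001 -0.2588  0.2088] rpy [-1.7992e+02 -7.0000e-02 -5.7210e+01] F [0.46 2.45 6.69] grip 0.0215 q [ 0.25  0.57  0.1   1.52 -0.06  1.06 -2.2 ]
shift [ 0.432 -0.508 -0.003] rot [-0.0002 -0.0001  0.0134] rows min 0.51
```

View pics/w3.png

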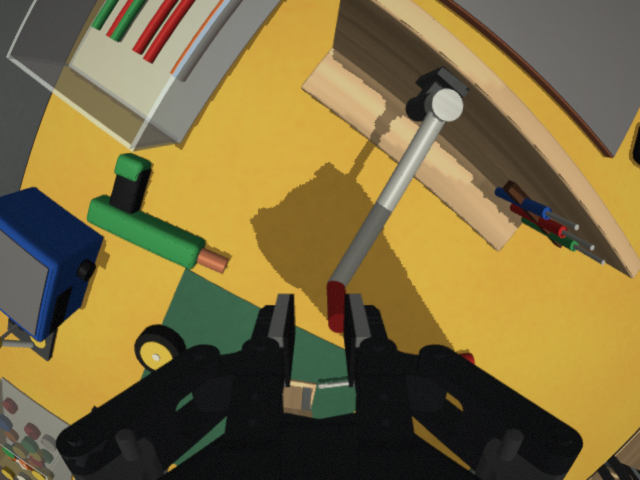

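```bash
python3 -m handwheel '[[0.1,-0.12,-0.16,0,0,0],[0.3,-0.38,0,0,0,0],[0,0,0,0,0,0]]'
python3 - <<'E'
from h import *
st()
p=grab('wrist','w4.png')
t=grab('top','t4.png')
cv2.imwrite('pics/t4c.png',cv2.resize(t['pixels'][150:300,400:520],None,fx=4,fy=4,interpolation=cv2.INTER_CUBIC))
E
```

```text
clock: 6.0
position: [0.6154, -0.2609, 0.2118]
tool_rot: [-3.141, -0.0, -0.999]
force: [-0.4, 0.3, -0.3]
grip_width: 0.0216
t 6.0 pos [ 0.6154 -0.2609  0.2118] rpy [-179.99   -0.    -57.25] F [-0.36  0.31 -0.27] grip 0.0216 q [ 0.25  0.59  0.11  1.47 -0.07  1.09 -2.2 ]
```

View pics/w4.png

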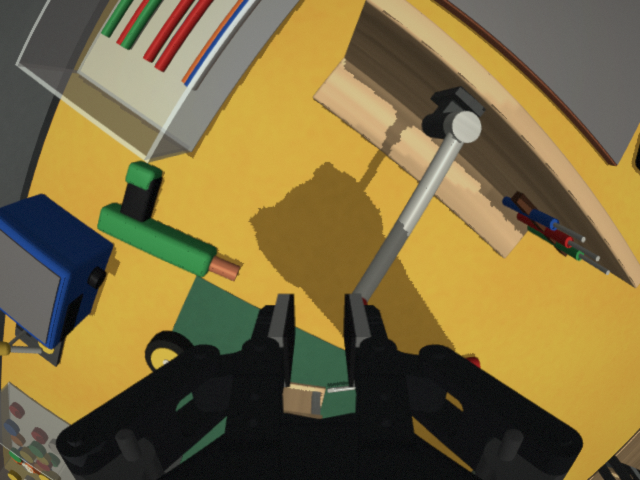

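View pics/t4c.png

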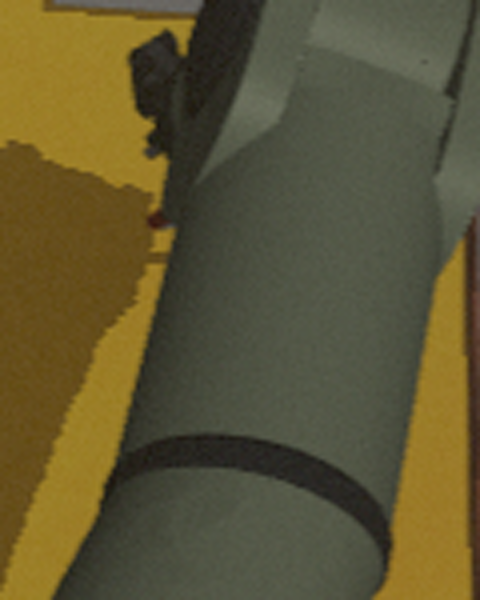

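```bash
python3 - <<'E'
from h import *
p=grab('wrist')
a=watz(p,(466,127),.203);b=watz(p,(405,228),.196);c=watz(p,(366,294),.20);print(a,b,c)
for v in (b,c): print(np.degrees(np.arctan2(*(v-a)[1::-1])))
q,R=pose()
for k in (-1,1): 
  print(k, wproj(p,q+R.apply([0,k*.011,-.02])),(q+R.apply([0,k*.011,-.02])))
# where peg would be
for ang in (80,85,90,95):
    x=np.array([.5985+.11*np.cos(np.radians(ang)),-.3685+.11*np.sin(np.radians(ang)),.236]); print(ang,x,wproj(p,x),wproj(p,x-[0,0,.04]), R.inv().apply(x-q))
S=grab('scene');T=grab('top')
for s,pp in (('s5',S),('t5',T)):
    u=np.array(proj(pp,[.6,-.27,.2])).astype(int); print(u)
    y0=max(0,u[1]-70);x0=max(0,u[0]-90)
    cv2.imwrite(f'pics/{s}.png',cv2.resize(pp['pixels'][y0:y0+140,x0:x0+180],None,fx=4,fy=4,interpolation=cv2.INTER_CUBIC))
E
```

```text
[ 0.59829815 -0.36784611  0.203     ] [ 0.59209478 -0.30727232  0.196     ] [ 0.58917581 -0.26633892  0.2       ]
95.84728326649791
95.13531249404184
-1 [297.63542983 306.84774127] [ 0.62361958 -0.25506872  0.23178138]
1 [346.42015988 306.84487749] [ 0.60510919 -0.26695843  0.23179006]
80 [ 0.6176013  -0.26017115  0.236     ] [314.87956512 309.33314246] [315.63314136 274.00034949] [ 0.00103917 -0.0031771  -0.02421588]
85 [ 0.60808713 -0.25891858  0.236     ] [331.35980082 321.44987025] [329.13105544 284.4697902 ] [-0.00515656  0.00415101 -0.02421095]
90 [ 0.5985 -0.2585  0.236 ] [348.43251314 331.76205854] [343.24698117 293.54497526] [-0.01069003  0.01199122 -0.02420604]
95 [ 0.58891287 -0.25891858  0.236     ] [365.93320085 340.27709538] [357.84887476 301.20331614] [-0.01551913  0.02028388 -0.02420118]
[185 295]
[443 200]
```

View pics/s5.png

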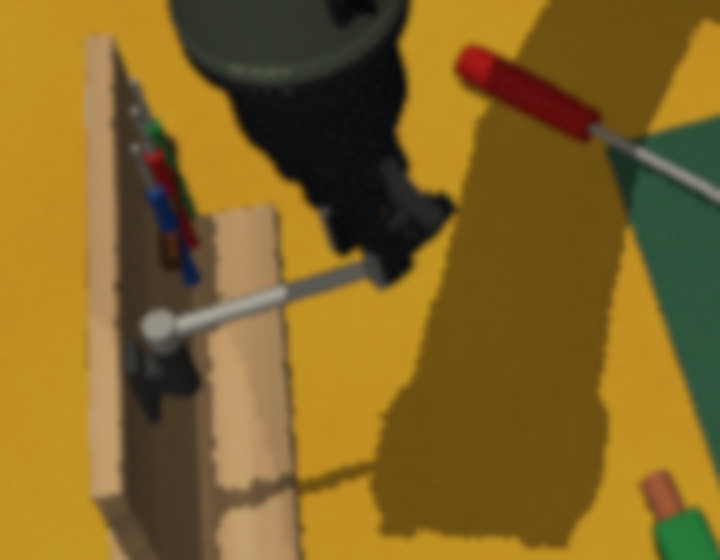

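```bash
python3 -m handwheel '[[0,0,-1,0,0,0],[0,0,-1,0,0,0],[0,0,0,0,0,-0.029],[0,0,0,0,0,-0.029],[0,0,0,0,0,-0.029],[0,0,0,0,0,-0.029],[0,0,0,0,0,-0.029],[0,0,0,0,0,0]]' 1 30
python3 - <<'E'
from h import *
st()
p=grab('wrist','w6.png')
rel([.553,-.262,.213],down(-5))
E
```

```text
clock: 7.25
position: [0.6144, -0.2612, 0.2621]
tool_rot: [-3.141, -0.0, -0.09]
force: [-0.3, 0.7, -0.2]
grip_width: 0.0001
t 7.25 pos [ 0.6144 -0.2612  0.2621] rpy [-179.99   -0.     -5.16] F [-0.29  0.69 -0.22] grip 0.0001 q [ 0.38  0.55 -0.1   1.4   0.06  1.2  -1.39]
shift [-2.441  0.261  1.962] rot [-0.     0.    -0.001] rows min 2.44
```

View pics/w6.png

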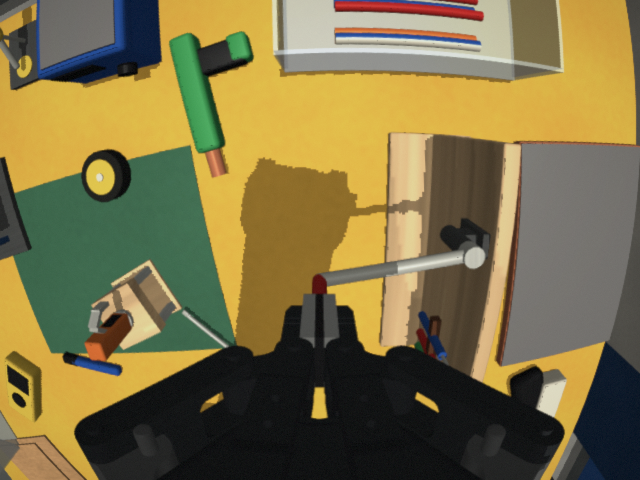

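```bash
python3 -m handwheel '[[-0.85,0.1,0,0,0,0],[-0.8,0.1,0,0,0,0],[-0.8,0.06,0,0,0,0],[0,0,0.98,0,0,0],[0,0,0.98,0,0,0],[0,0,0,0,0,0]]'
python3 -m handwheel '[[0.5,0,0,0,0,0],[0.5,0,0,0,0,0],[0.3,0,0,0,0,0],[0.2,0,0,0,0,0],[0,0,0,0,0,0]]'
python3 - <<'E'
from h import *
st()
p=grab('wrist','w7.png')
E
```

```text
clock: 8.05
position: [0.5521, -0.2617, 0.2118]
tool_rot: [-3.141, 0.003, -0.092]
force: [0.3, -0.4, 1.0]
grip_width: -0.0002
clock: 8.68
position: [0.5905, -0.2653, 0.2129]
tool_rot: [-3.142, 0.0, -0.089]
force: [-0.3, 0.1, -0.7]
grip_width: -0.0001
t 8.68 pos [ 0.5905 -0.2653  0.2129] rpy [-1.80e+02  1.00e-02 -5.09e+00] F [-0.26  0.12 -0.67] grip -0.0001 q [ 0.4   0.55 -0.1   1.52  0.06  1.07 -1.38]
```

View pics/w7.png

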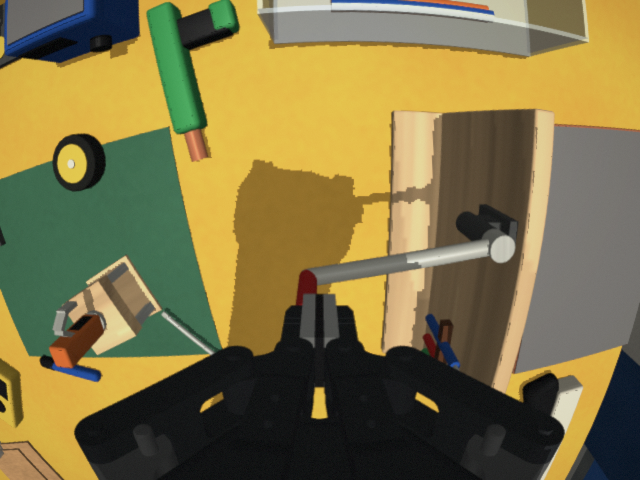

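```bash
python3 - <<'E'
from h import *
p=grab('wrist');q,R=pose()
a=watz(p,(503,247),.203);b=watz(p,(405,261),.196);c=watz(p,(318,275),.196);print(a,b,c)
for v in (b,c): print(np.degrees(np.arctan2(*(v-a)[1::-1])))
for ang in (80,85,90,95):
    x=np.array([.5985+.11*np.cos(np.radians(ang)),-.3685+.11*np.sin(np.radians(ang)),.236]); print(ang,x,wproj(p,x),wproj(p,x-[0,0,.04]), R.inv().apply(x-q))
E
```

```text
[ 0.60004833 -0.36817861  0.203     ] [ 0.59475122 -0.31241784  0.196     ] [ 0.59103036 -0.26455385  0.196     ]
95.42664220968192
94.97364665000107
80 [ 0.6176013  -0.26017115  0.236     ] [301.60889017 254.95212749] [305.04631089 228.67259302] [ 0.02692356 -0.00762399 -0.02297336]
85 [ 0.60808713 -0.25891858  0.236     ] [301.01490861 276.08270181] [304.47529896 246.16716338] [ 0.01733571 -0.00802577 -0.02297137]
90 [ 0.5985 -0.2585  0.236 ] [302.40029989 296.23674605] [305.50308492 263.12457362] [ 0.00774932 -0.00759039 -0.02296937]
95 [ 0.58891287 -0.25891858  0.236     ] [305.61617268 315.23559494] [308.04343328 279.38401873] [-0.00176263 -0.00632115 -0.0229674 ]
```

```bash
python3 - <<'E'
from h import *
w=grab('wrist');S=grab('scene')
a=cv2.resize(w['pixels'][200:420,220:420],None,fx=2.7,fy=2.7,interpolation=cv2.INTER_CUBIC)
cv2.imwrite('pics/w8c.png',a)
cv2.imwrite('pics/s8.png',cv2.resize(S['pixels'][225:365,95:275],None,fx=4,fy=4,interpolation=cv2.INTER_CUBIC))
E
```

```text
(no output)
```

View pics/w8c.png

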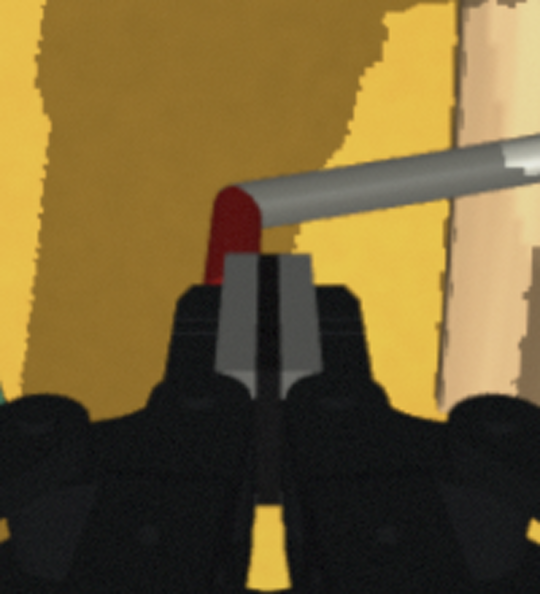

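View pics/s8.png

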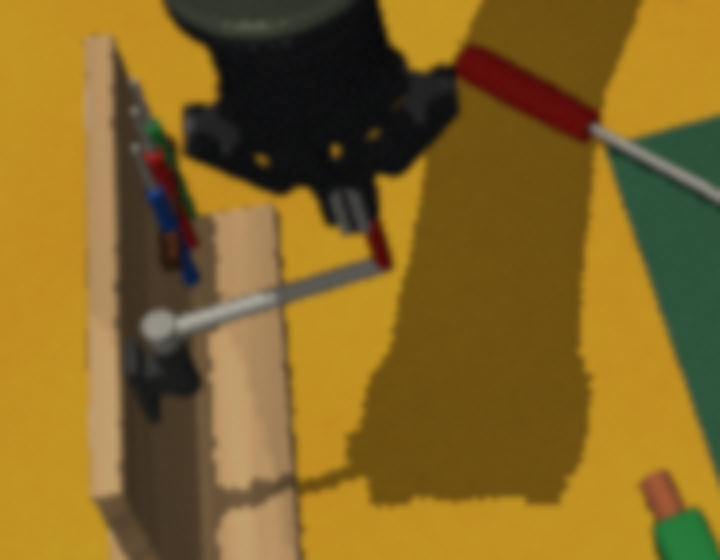

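```bash
python3 -m handwheel '[[-0.6,0,0,0,0,0],[0,-0.28,0,0,0,0],[0.6,0,0,0,0,0],[0.3,0,0,0,0,0],[0,0,0,0,0,0]]'
python3 - <<'E'
from h import *
st()
w=grab('wrist')
a=cv2.resize(w['pixels'][180:400,220:540],None,fx=2.4,fy=2.4,interpolation=cv2.INTER_CUBIC)
cv2.imwrite('pics/w9c.png',a)
E
```

```text
clock: 9.5
position: [0.5988, -0.2587, 0.2128]
tool_rot: [-3.141, 0.0, -0.088]
force: [-0.7, 0.1, 0.0]
grip_width: 0.0002
t 9.5 pos [ 0.5988 -0.2587  0.2128] rpy [-1.7999e+02  1.0000e-02 -5.0600e+00] F [-0.66  0.15  0.04] grip 0.0002 q [ 0.38  0.56 -0.1   1.51  0.06  1.08 -1.39]
```

View pics/w9c.png

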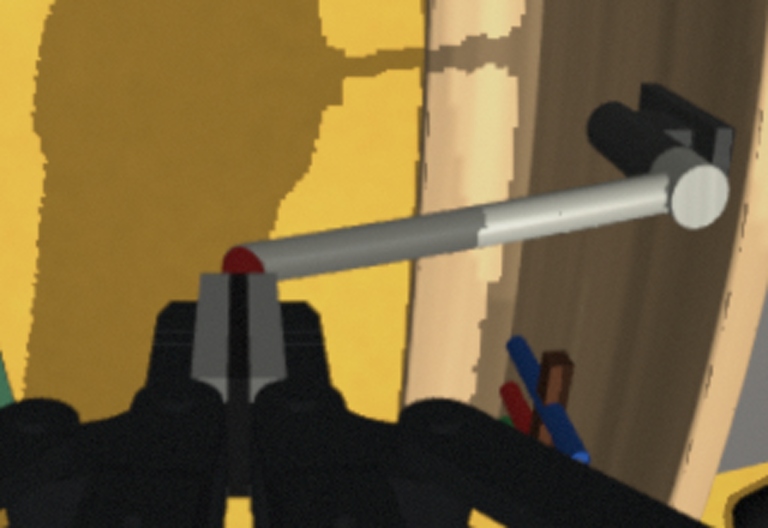

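```bash
python3 - <<'E'
from h import *
w=grab('wrist');S=grab('scene');q,R=pose()
a=watz(w,(511,262),.203);c=watz(w,(321,287),.196);b=watz(w,(420,274),.196);print(a,b,c,np.degrees(np.arctan2(*(c-a)[1::-1])),np.degrees(np.arctan2(*(b-a)[1::-1])))
for dx in (-.011,0,.011):
  for z in (0,-.03): print(dx,z,(wproj(w,q+R.apply([dx,0,z]))-[220,180])*2.4, np.round(proj(S,q+R.apply([dx,0,z])),1))
cv2.imwrite('pics/s9.png',cv2.resize(S['pixels'][240:340,120:240],None,fx=6,fy=6,interpolation=cv2.INTER_CUBIC))
E
```

```text
[ 0.5986866  -0.36774351  0.203     ] [ 0.5943566  -0.31445881  0.196     ] [ 0.59194056 -0.2590656   0.196     ] 93.5520028053907 94.64574617622621
-0.011 0 [240.08119511 310.76974494] [189.4 285. ]
-0.011 -0.03 [240.45020114 387.56572306] [186.8 276.4]
0 0 [240.19617163 264.43779401] [189.8 289.6]
0 -0.03 [240.60518972 336.22963047] [187.2 281.1]
0.011 0 [240.3112573  215.70756196] [190.2 294.2]
0.011 -0.03 [240.76212999 281.24656414] [187.6 285.8]
```

View pics/s9.png

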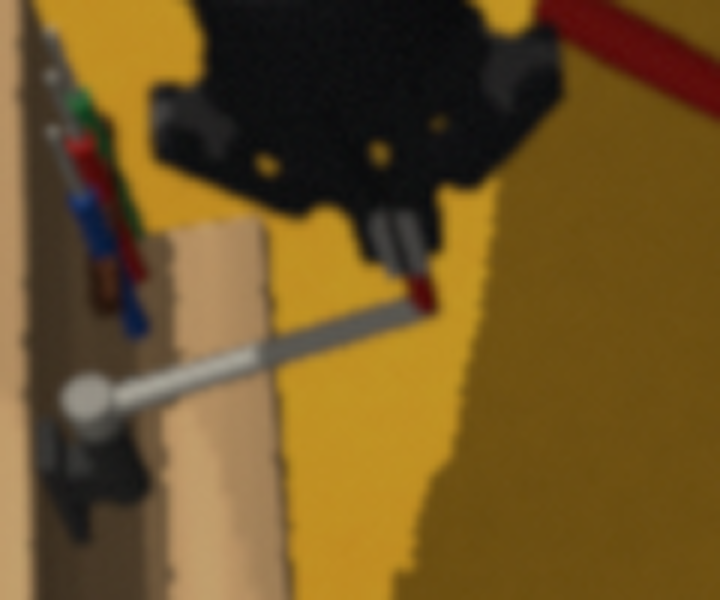

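```bash
python3 - <<'E'
from h import *
w=grab('wrist');S=grab('scene');q,R=pose()
for a,b in (((334.6,293.8),(183.8,284.2)),((304.2,293.8),(190.8,285.3))):
    X,e=tri([wray(w,a),ray(S,b)]); print(X,e,R.inv().apply(X-q))
X,e=tri([wray(w,(321,287)),ray(S,(120+428/6,240+305/6))]); print('peg base',X,e)
cv2.imwrite('pics/s10.png',cv2.resize(S['pixels'][265:300,160:215],None,fx=14,fy=14,interpolation=cv2.INTER_CUBIC))
E
```

```text
[ 0.62265965 -0.26531709  0.27008528] [np.float64(0.0008784833483850916), np.float64(0.000878483348385096)] [ 0.02495972  0.004022   -0.05695008]
[ 0.61266127 -0.25387833  0.24713013] [np.float64(0.0002400542916745009), np.float64(0.00024005429167441155)] [ 0.01398369 -0.00648256 -0.03399506]
peg base [ 0.59179177 -0.25837193  0.19746613] [np.float64(0.0010258240687015573), np.float64(0.00102582406870151)]
```

View pics/s10.png

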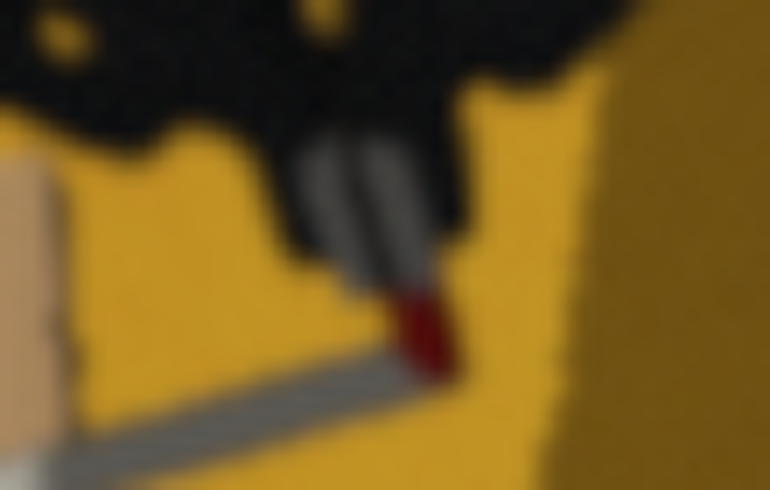

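```bash
python3 -m handwheel '[[-0.8,0,0,0,0,0],[-0.8,0,0,0,0,0],[0,0,0.7,0,0,0],[0,0,0.3,0,0,0],[0,0,0,0,0,0]]'
python3 - <<'E'
from h import *
st()
w=grab('wrist');S=grab('scene');q,R=pose()
cv2.imwrite('pics/w11.png',cv2.resize(w['pixels'][180:400,220:540],None,fx=2.4,fy=2.4,interpolation=cv2.INTER_CUBIC))
cv2.imwrite('pics/s11.png',cv2.resize(S['pixels'][240:340,120:240],None,fx=6,fy=6,interpolation=cv2.INTER_CUBIC))
for dx in (-.011,0,.011):
  for z in (0,-.03): print(dx,z,(wproj(w,q+R.apply([dx,0,z]))-[220,180])*2.4, (np.array(proj(S,q+R.apply([dx,0,z])))-[120,240])*6)
E
```

```text
clock: 10.38
position: [0.5586, -0.2552, 0.1871]
tool_rot: [-3.141, 0.001, -0.089]
force: [-0.3, 1.2, -0.2]
grip_width: -0.0
t 10.38 pos [ 0.5586 -0.2552  0.1871] rpy [-1.7997e+02  7.0000e-02 -5.0700e+00] F [-0.26  1.24 -0.22] grip -0.0 q [ 0.4   0.52 -0.1   1.64  0.06  0.98 -1.38]
-0.011 0 [239.76332273 309.83841777] [420.80521138 214.92294279]
-0.011 -0.03 [240.04081236 387.05062298] [405.75601901 164.61323773]
0 0 [239.86136502 263.29221318] [423.17025659 241.35628186]
0 -0.03 [240.17225918 335.45354182] [408.08568735 191.30190825]
0.011 0 [239.95935333 214.32590264] [425.56103398 268.077221  ]
0.011 -0.03 [240.30524155 280.16858449] [410.44121692 218.28684489]
```

View pics/w11.png

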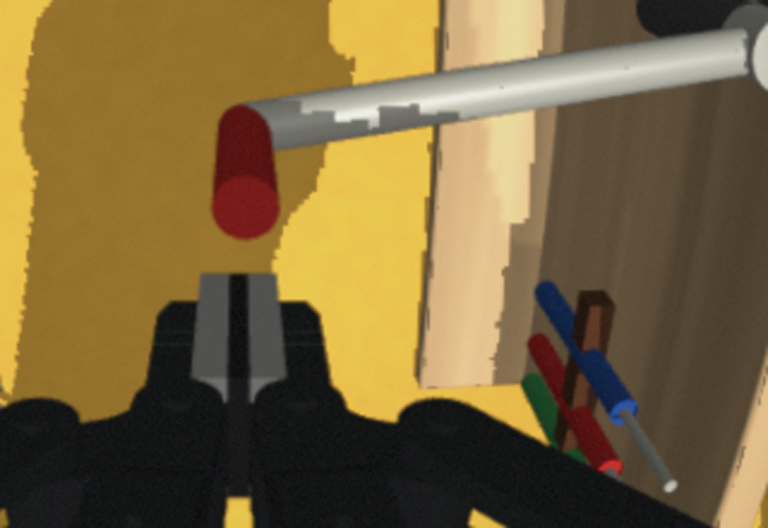

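View pics/s11.png

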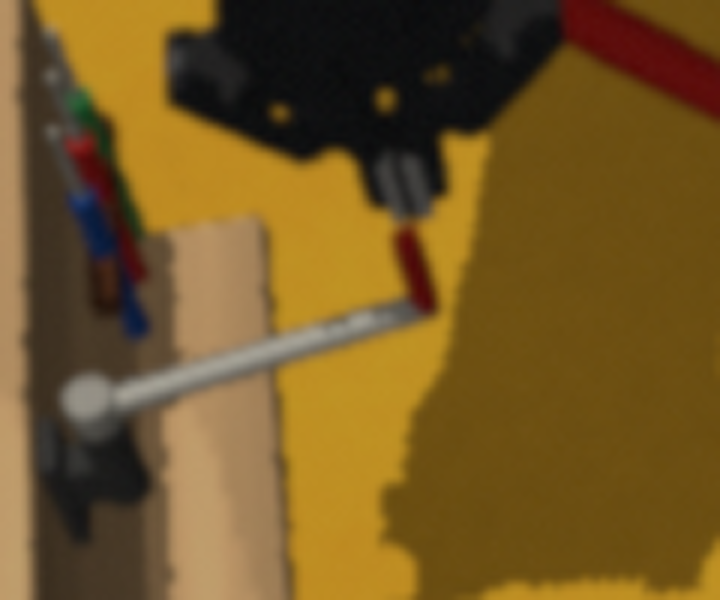

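```bash
python3 -m handwheel '[[0.5,0,0,0,0,0],[0.4,0,0,0,0,0],[0.3,0,0,0,0,0],[0,0,0,0,0,0]]'
python3 -m handwheel '[[0.1,0,0,0,0,0],[0.1,0,0,0,0,0]]'
python3 -m handwheel '[[0.1,0,0,0,0,0],[0.05,0,0,0,0,0]]'
python3 - <<'E'
from h import *
st()
w=grab('wrist')
cv2.imwrite('pics/w12.png',cv2.resize(w['pixels'][180:400,220:540],None,fx=2.4,fy=2.4,interpolation=cv2.INTER_CUBIC))
E
```

```text
clock: 10.98
position: [0.589, -0.258, 0.1878]
tool_rot: [-3.141, -0.0, -0.089]
force: [0.2, -0.3, -0.0]
grip_width: 0.0004
clock: 11.22
position: [0.5908, -0.2584, 0.1876]
tool_rot: [-3.141, 0.006, -0.089]
force: [-25.3, 5.3, 10.6]
grip_width: -0.0001
clock: 11.48
position: [0.5912, -0.2584, 0.1874]
tool_rot: [-3.14, 0.012, -0.09]
force: [-46.2, 11.8, 22.3]
grip_width: 0.0006
t 11.47 pos [ 0.5912 -0.2584  0.1874] rpy [-179.92    0.7    -5.17] F [-46.22  11.78  22.29] grip 0.0006 q [ 0.38  0.58 -0.1   1.54  0.06  1.03 -1.39]
```

View pics/w12.png

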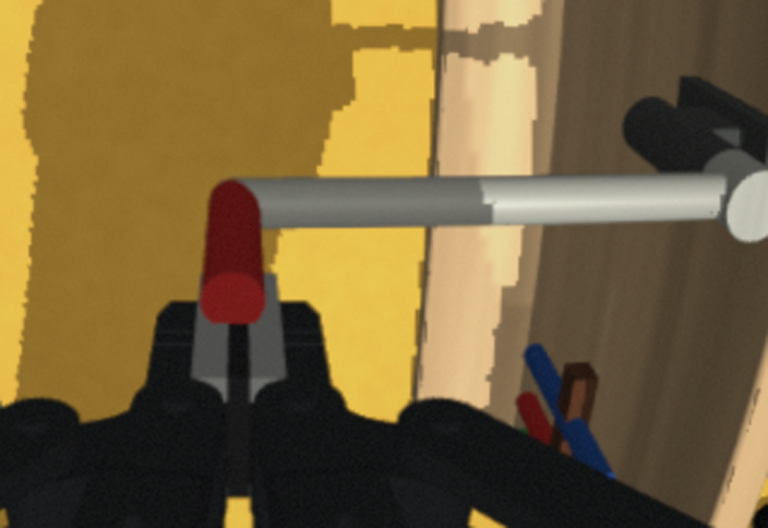

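```bash
python3 -m handwheel '[[-0.5,0,0,0,0,0],[-0.8,0,-0.5,0,0,0],[0,0,-0.9,0,0,0],[0,0,-0.4,0,0,0]]' -0.2 40
python3 - <<'E'
from h import *
st()
w=grab('wrist')
cv2.imwrite('pics/w13.png',w['pixels'])
rel([.49,-.01,.23],down(0))
h=watz(w,(519,245),.2)
E
```

```text
clock: 12.02
position: [0.5652, -0.2563, 0.2344]
tool_rot: [3.141, -0.002, -0.089]
force: [-0.3, 0.0, -0.5]
grip_width: 0.051
t 12.03 pos [ 0.5652 -0.2563  0.2344] rpy [ 1.7997e+02 -1.1000e-01 -5.1000e+00] F [-0.31  0.04 -0.53] grip 0.051 q [ 0.4   0.49 -0.1   1.58  0.06  1.08 -1.38]
shift [-3.884 -9.546  0.186] rot [ 0.0001 -0.0004 -0.0142] rows min 9.55
```

View pics/w13.png

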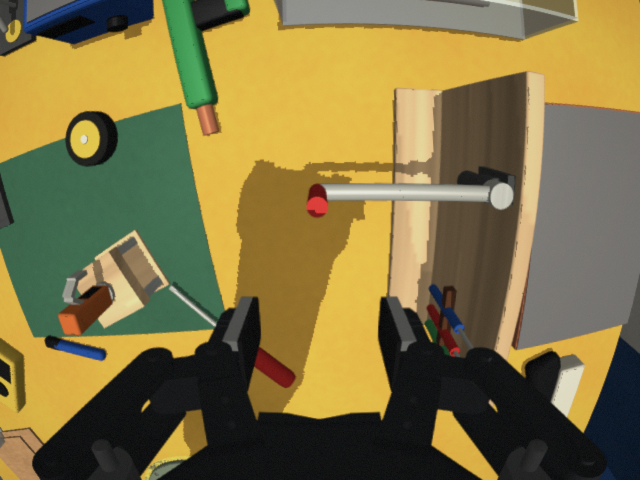

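```bash
python3 - <<'E'
from h import *
w=grab('wrist');S=grab('scene')
print('hinge',watz(w,(501,196),.203),'pegtop',watz(w,(317,206),.236),'bar',watz(w,(345,192),.196),watz(w,(450,192),.196))
cv2.imwrite('pics/s13.png',cv2.resize(S['pixels'][240:340,120:240],None,fx=6,fy=6,interpolation=cv2.INTER_CUBIC))
E
python3 -m handwheel '[[-0.39,-0.95,0,0,0,0],[-0.39,-0.95,0,0,0,0],[-0.39,-0.95,0,0,0,0],[-0.39,-0.95,0,0,0,0],[-0.39,-0.95,0,0,0,0],[-0.39,-0.95,0,0,0,0],[-0.39,-0.95,0,0,0,0],[-0.39,-0.95,0,0,0,0]]'
python3 -m handwheel '[[-0.39,-0.95,0,0,0,0],[-0.39,-0.95,0,0,0,-0.014],[0,0,0,0,0,0]]'
python3 - <<'E'
from h import *
st()
w=grab('wrist','w14.png'); T=grab('top','t14.png')
E
```

```text
hinge [ 0.59921264 -0.36789434  0.203     ] pegtop [ 0.60818768 -0.258854    0.236     ] bar [ 0.60631046 -0.2744509   0.196     ] [ 0.60195968 -0.33692061  0.196     ]
clock: 13.18
position: [0.5034, -0.059, 0.2321]
tool_rot: [-3.142, 0.001, -0.089]
force: [0.3, -0.3, 0.4]
grip_width: 0.0513
clock: 13.55
position: [0.4882, -0.0088, 0.2327]
tool_rot: [-3.141, 0.001, 0.006]
force: [0.4, -1.0, 0.3]
grip_width: 0.0513
t 13.55 pos [ 0.4882 -0.0088  0.2327] rpy [-1.7997e+02  3.0000e-02  3.5000e-01] F [ 0.35 -0.98  0.35] grip 0.0513 q [ 0.08  0.28 -0.22  1.91  0.07  0.96 -1.74]
```

View pics/w14.png

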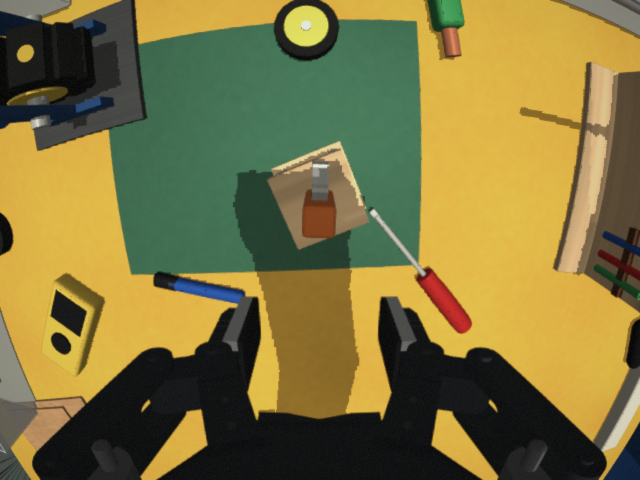

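View pics/s13.png

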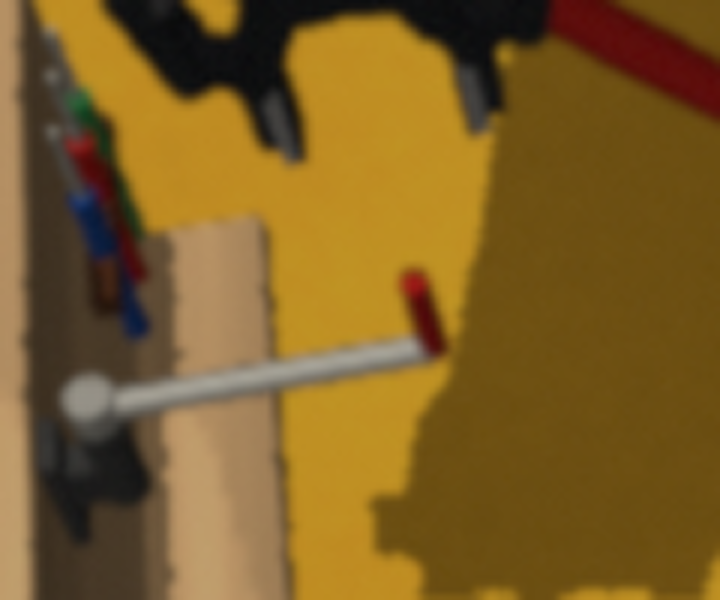

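```bash
python3 - <<'E'
from h import *
w=grab('wrist')
cv2.imwrite('pics/w14c.png',cv2.resize(w['pixels'][130:260,250:390],None,fx=5,fy=5,interpolation=cv2.INTER_CUBIC))
E
```

```text
(no output)
```

View pics/w14c.png

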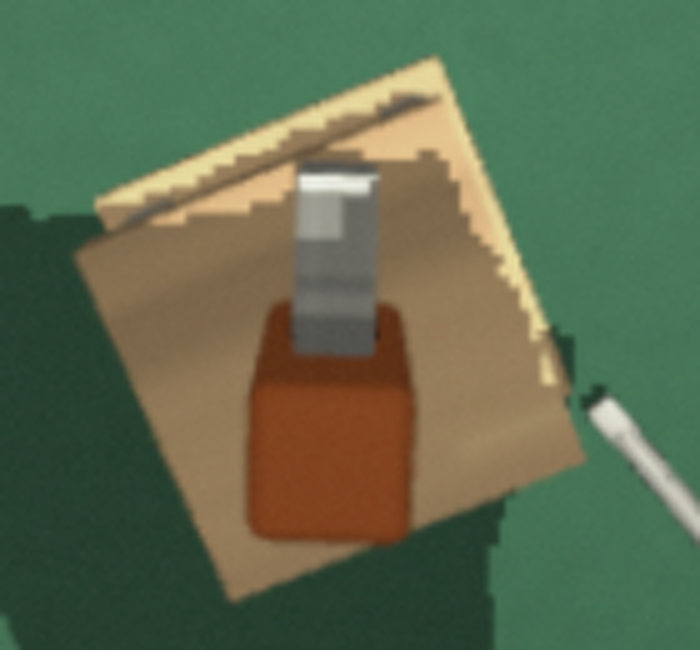

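```bash
python3 - <<'E'
from h import *
w=grab('wrist'); q,R=pose()
c=lambda x,y:watz(w,(250+x/5,130+y/5),.148)
P=[c(250,388),c(413,386),c(408,540),c(248,537)]
for p in P: print(p)
m=np.mean(P,0); print('mean',m, 'sizes',np.linalg.norm(P[0]-P[1]),np.linalg.norm(P[1]-P[2]))
print('yaw edge y',np.degrees(np.arctan2(*(P[0]-P[1])[1::-1]))-90, np.degrees(np.arctan2(*(P[1]-P[2])[1::-1])),np.degrees(np.arctan2(*(P[0]-P[3])[1::-1])))
print('cam',-np.array(w['R']).T@np.array(w['t']),q)
T=grab('top')
print(proj(T,[m[0],m[1],.148]))
E
```

```text
[0.5116305  0.00225886 0.148     ]
[ 0.51191283 -0.02051165  0.148     ]
[ 0.48937971 -0.02002873  0.148     ]
[0.48982443 0.00284465 0.148     ]
mean [ 0.50068687 -0.00885922  0.148     ] sizes 0.022772268927909824 0.022538286970953756
yaw edge y 0.710353173605256 -1.227751768577428 -1.5387942340810807
cam [ 0.56848572 -0.01096892  0.40149209] [ 0.48884743 -0.01135651  0.23287995]
[np.float64(331.5224629297746), np.float64(243.2589740836568)]
```

```bash
python3 -m handwheel '[[0.47,-0.06,0.8,0,0,0],[0,0,0.9,0,0,0],[0,0,0.9,0,0,0],[0,0,0.9,0,0,0],[0,0,0.9,0,0,0],[0,0,0.6,0,0,0],[0,0,0,0,0,0]]' -0.1
python3 - <<'E'
from h import *
st()
w=grab('wrist','w15.png'); S=grab('scene')
cv2.imwrite('pics/s15.png',cv2.resize(S['pixels'][200:310,240:380],None,fx=5,fy=5,interpolation=cv2.INTER_CUBIC))
rel([.5005,-.009,.08],down(0))
E
```

```text
clock: 14.68
position: [0.5001, -0.0095, 0.1074]
tool_rot: [3.142, 0.002, -0.001]
force: [0.5, -0.9, 0.3]
grip_width: 0.0472
t 14.68 pos [ 0.5001 -0.0095  0.1074] rpy [ 1.8e+02  9.0e-02 -6.0e-02] F [ 0.47 -0.89  0.29] grip 0.0472 q [ 0.05  0.47 -0.19  2.    0.14  0.68 -1.8 ]
shift [-0.014 -0.016  1.142] rot [-0.     -0.0001 -0.0002] rows min 1.14
```

View pics/w15.png

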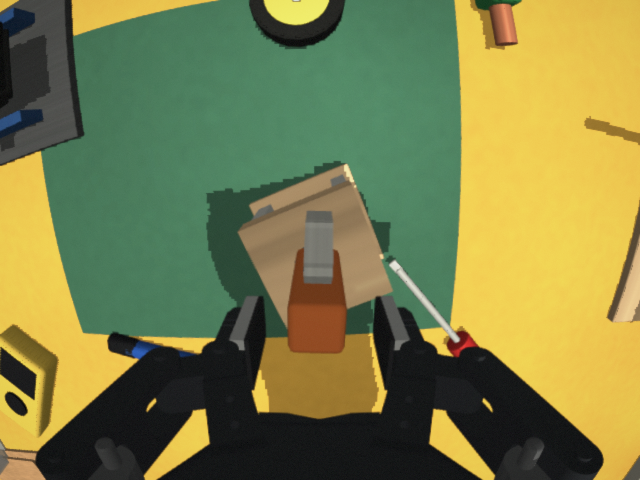

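View pics/s15.png

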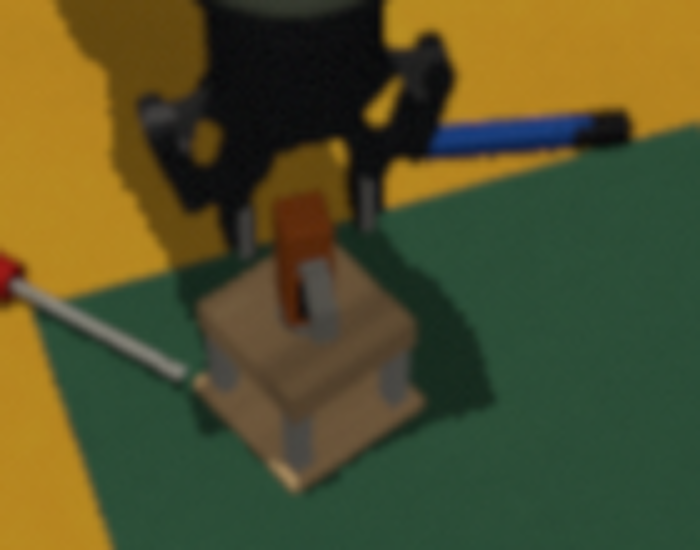

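```bash
python3 -m handwheel '[[0,0,0.6,0,0,0],[0,0,0.55,0,0,0],[0,0,0,0,0,0],[0,0,0,0,0,0]]'
python3 -m handwheel '[[0,0,0,0,0,0],[0,0,0,0,0,0],[0,0,0,0,0,0],[0,0,0,0,0,0]]' 1 60
python3 - <<'E'
from h import *
st()
w=grab('wrist','w16.png'); S=grab('scene')
cv2.imwrite('pics/s16.png',cv2.resize(S['pixels'][200:310,240:380],None,fx=5,fy=5,interpolation=cv2.INTER_CUBIC))
E
```

```text
clock: 15.28
position: [0.5005, -0.0093, 0.0793]
tool_rot: [-3.142, 0.0, -0.001]
force: [-0.3, 0.2, 0.2]
grip_width: 0.0468
clock: 15.78
position: [0.5008, -0.0093, 0.0797]
tool_rot: [-3.142, -0.001, -0.001]
force: [-0.2, 0.4, 5.9]
grip_width: 0.0231
t 15.78 pos [ 0.5008 -0.0093  0.0797] rpy [-1.8e+02 -4.0e-02 -5.0e-02] F [-0.16  0.36  5.95] grip 0.0231 q [ 0.04  0.52 -0.18  2.02  0.16  0.62 -1.82]
```

View pics/w16.png

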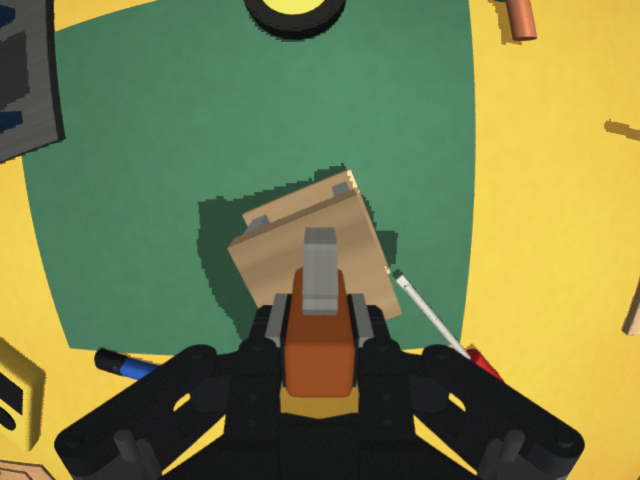

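View pics/s16.png

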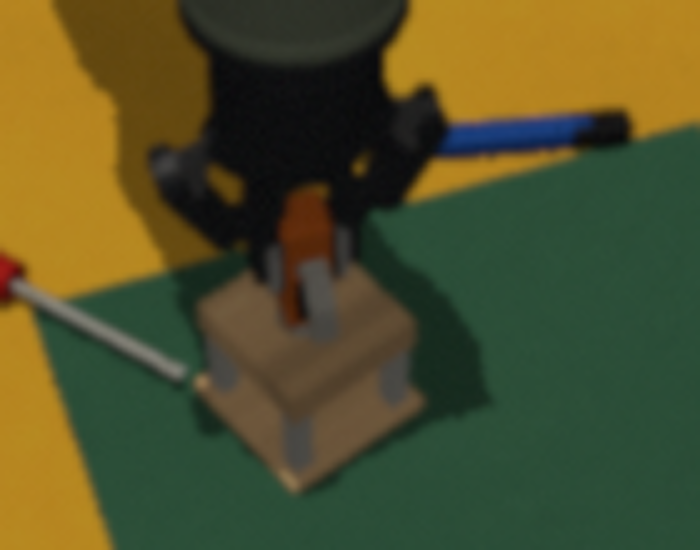

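```bash
python3 -m handwheel '[[0,0,-0.6,0,0,0],[0,0,-0.9,0,0,0],[0,0,-0.9,0,0,0],[0,0,-0.9,0,0,0],[0,0,-0.9,0,0,0],[0,0,-0.6,0,0,0],[0,0,0,0,0,0]]'
cat >> h.py <<'E'
def presspose(dot,tilt,syaw,s,L=.0617):
    sx=np.array([np.cos(np.radians(syaw)),np.sin(np.radians(syaw)),0])
    n=-np.sin(np.radians(tilt))*sx+np.array([0,0,np.cos(np.radians(tilt))])
    gx=np.array([np.cos(np.radians(syaw-90)),np.sin(np.radians(syaw-90)),0])
    gy=np.cross(n,gx)
    R=Ro.from_matrix(np.column_stack([gx,-gy,-n]))
    return np.array(dot)+n*(s+L),R
E
python3 - <<'E'
from h import *
st()
w=grab('wrist','w17.png'); S=grab('scene')
cv2.imwrite('pics/s17.png',cv2.resize(S['pixels'][150:310,240:440],None,fx=4,fy=3.7,interpolation=cv2.INTER_CUBIC))
t,R=presspose([.652,.245,.144],34.3,97.2,.06)
print(t,R.as_euler('xyz',degrees=True)); rel(t,R)
E
```

```text
clock: 16.75
position: [0.5009, -0.0093, 0.2003]
tool_rot: [-3.142, -0.002, -0.001]
force: [-0.5, -1.0, -2.8]
grip_width: 0.0233
t 16.75 pos [ 0.5009 -0.0093  0.2003] rpy [-1.8e+02 -1.0e-01 -6.0e-02] F [-0.52 -1.01 -2.81] grip 0.0233 q [ 0.07  0.34 -0.22  1.92  0.09  0.89 -1.76]
[0.66059549 0.17695966 0.24453616] [-145.7    0.     7.2]
shift [ 6.41  -7.458 -1.833] rot [ 0.0952 -0.0059 -0.0196] rows min 7.46
```

View pics/w17.png

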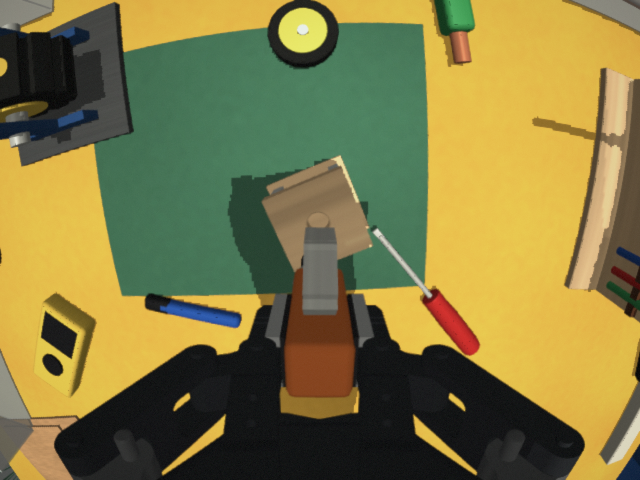

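View pics/s17.png

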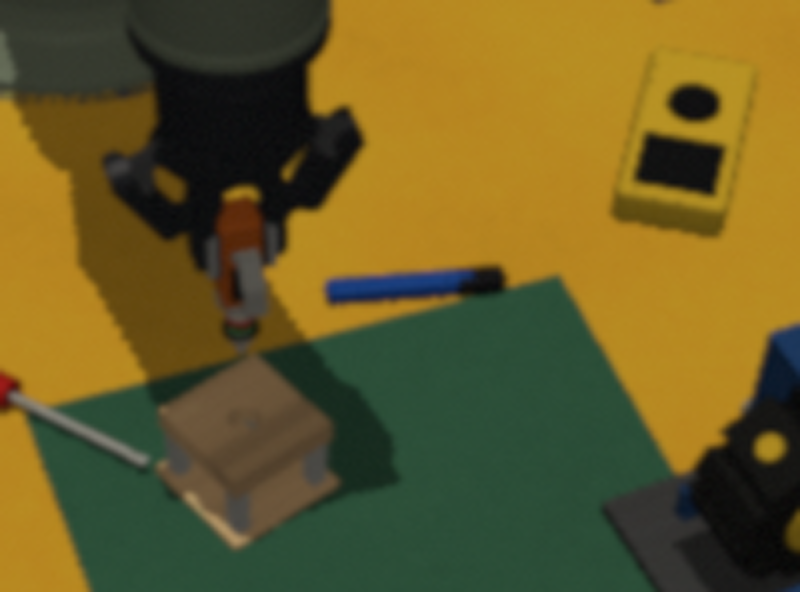

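```bash
python3 -m handwheel '[[0.8,-0.93,-0.23,0,0,0],[0.8,-0.93,-0.23,0,0,0],[0.8,-0.93,-0.23,0,0,0],[0.8,-0.93,-0.23,0,0,0],[0.8,-0.93,-0.23,0,0,0],[0.8,-0.93,-0.23,0,0,0],[0.8,-0.93,-0.23,0,0,0],[0.8,-0.93,-0.23,0,0,0]]'
python3 -m handwheel '[[0,0,0,0.0238,-0.0015,-0.0049],[0,0,0,0.0238,-0.0015,-0.0049],[0,0,0,0.0238,-0.0015,-0.0049],[0,0,0,0.0238,-0.0015,-0.0049],[0,0,0,0,0,0],[0,0,0,0,0,0]]'
python3 - <<'E'
from h import *
st()
w=grab('wrist','w18.png'); S=grab('scene');T=grab('top')
cv2.imwrite('pics/s18.png',cv2.resize(S['pixels'][180:340,360:500],None,fx=4,fy=3.7,interpolation=cv2.INTER_CUBIC))
t,R=presspose([.652,.245,.144],34.3,97.2,.06)
rel(t,R)
r=bot.trace(w,'test_lug'); print([(x['score'],x['point'],x['region'].sum()) for x in r[:2]])
E
```

```text
clock: 17.85
position: [0.6608, 0.1772, 0.244]
tool_rot: [3.141, 0.002, -0.001]
force: [-0.3, -0.0, -1.9]
grip_width: 0.0234
clock: 18.6
position: [0.6604, 0.1768, 0.2445]
tool_rot: [-2.543, 0.001, 0.126]
force: [-0.8, 1.2, -2.7]
grip_width: 0.0234
t 18.6 pos [0.6604 0.1768 0.2445] rpy [-1.4573e+02  7.0000e-02  7.2100e+00] F [-0.81  1.25 -2.7 ] grip 0.0234 q [ 0.25  0.68 -0.51  1.42 -0.32  1.1  -1.46]
shift [0.005 0.059 0.012] rot [0.0001 0.0001 0.0004] rows min 0.06
[(0.88, [317.0, 211.0], np.int64(2063))]
```

View pics/w18.png

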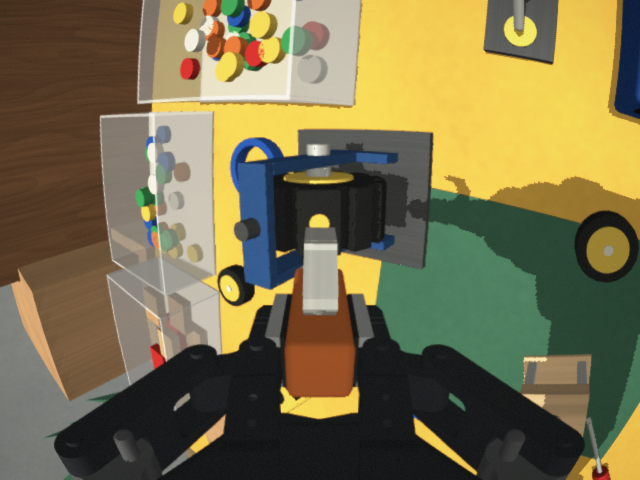

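View pics/s18.png

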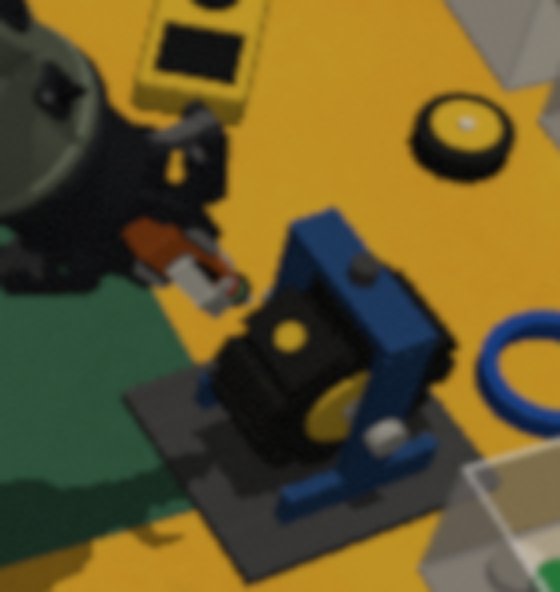

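```bash
python3 - <<'E'
from h import *
w=grab('wrist');S=grab('scene');T=grab('top')
cv2.imwrite('pics/w19.png',cv2.resize(w['pixels'][120:300,230:430],None,fx=4,fy=3.3,interpolation=cv2.INTER_CUBIC))
q,R=pose()
for x in ([0,0,.0617],[0,0,.1217],[0,0,.0097]):
    X=q+R.apply(x); print(x,X.round(4),'w',wproj(w,X).round(1),'s',np.round(proj(S,X),1),'t',np.round(proj(T,X),1))
def dotc(p,box):
    x0,y0,x1,y1=box;h=cv2.cvtColor(p['pixels'],cv2.COLOR_BGR2HSV)[y0:y1,x0:x1]
    m=((h[...,0]>18)&(h[...,0]<35)&(h[...,1]>140)&(h[...,2]>90)).astype(np.uint8)
    n,l,s,c=cv2.connectedComponentsWithStats(m); return [(c[i]+[x0,y0],s[i]) for i in range(1,n)]
print('w',dotc(w,(300,195,340,235)));print('s',dotc(S,(420,255,445,280)));print('t',dotc(T,(220,172,236,190)))
E
```

```text
[0, 0, 0.0617] [0.6561 0.2117 0.1946] w [319.1 249.2] s [422.1 262.4] t [239.  176.1]
[0, 0, 0.1217] [0.6519 0.2453 0.145 ] w [319.  224.9] s [432.4 270.5] t [227.7 181.2]
[0, 0, 0.0097] [0.6598 0.1827 0.2375] w [319.1 281.6] s [412.5 254.8] t [249.5 171.5]
w [(array([320.99568966, 220.85344828]), array([ 11,  19,  21,  14, 232], dtype=int32))]
s [(array([423.25454545, 259.94545455]), array([ 0,  0,  9, 15, 55], dtype=int32)), (array([431.93877551, 270.44897959]), array([ 9, 12,  7,  8, 49], dtype=int32))]
t [(array([227.59375, 180.84375]), array([ 5,  6,  6,  7, 32], dtype=int32))]
```

View pics/w19.png

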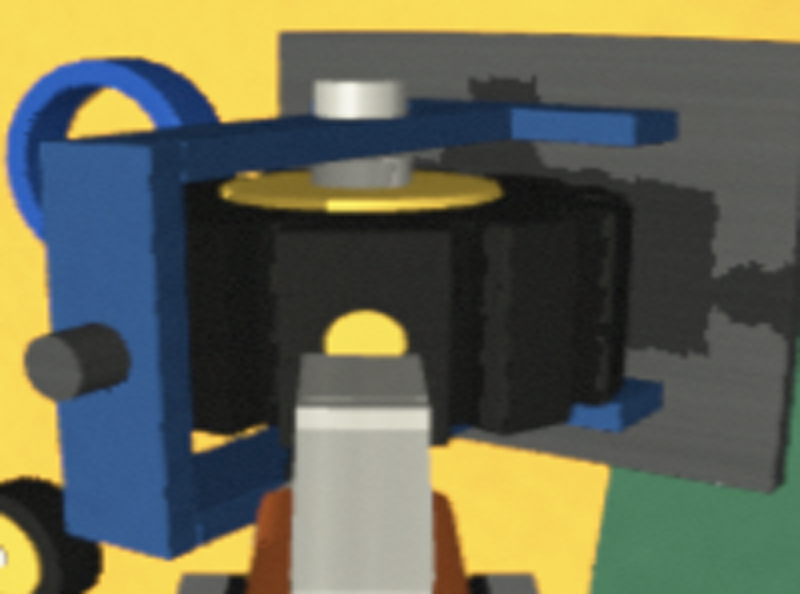

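```bash
cat >> h.py <<'E'
def favg(n=8):
    F=[];P=[]
    for i in range(n):
        bot.grab_frame('top'); s=bot.observe(); F.append(s['force']);P.append(s['position'])
    F=np.array(F); nn=-pose()[1].apply([0,0,1]); print('t',round(bot.observe()['clock'],2),'F',F.mean(0).round(2),'std',F.std(0).round(2),'along n',(F@nn).mean().round(2),'+-',((F@nn).std()/n**.5).round(2), 'pos',np.mean(P,0).round(4))
    return F.mean(0)
E
python3 - <<'E'
from h import *
favg(8)
E
python3 -m handwheel '[[0,0.05,0.6,0,0,0],[0,0,0.7,0,0,0],[0,0,0.5,0,0,0],[0,0,0,0,0,0],[0,0,0,0,0,0]]'
python3 - <<'E'
from h import *
st();favg(4)
for n in ['scene','top','wrist']:
    p=grab(n,n+'20.png')
    if n=='scene': cv2.imwrite('pics/s20.png',cv2.resize(p['pixels'][225:305,380:480],None,fx=7,fy=7,interpolation=cv2.INTER_CUBIC))
t,R=presspose([.652,.245,.144],34.3,97.2,.0)
rel(t,R)
E
```

```text
t 19.35 F [ 0.2  -0.28 -2.16] std [0.49 0.32 0.35] along n -1.61 +- 0.15 pos [0.6606 0.1767 0.2454]
clock: 19.98
position: [0.6579, 0.2006, 0.2077]
tool_rot: [-2.543, -0.001, 0.126]
force: [0.1, -0.3, -2.0]
grip_width: 0.0232
t 19.98 pos [0.6579 0.2006 0.2077] rpy [-1.4568e+02 -4.0000e-02  7.2000e+00] F [ 0.11 -0.3  -2.03] grip 0.0232 q [ 0.22  0.72 -0.51  1.47 -0.32  1.02 -1.45]
t 20.18 F [ 0.2   0.19 -2.42] std [0.34 0.38 0.39] along n -2.09 +- 0.2 pos [0.658  0.2004 0.2078]
shift [-0.005 -0.047  0.644] rot [-0.     -0.0001  0.0001] rows min 0.64
```

View pics/s20.png

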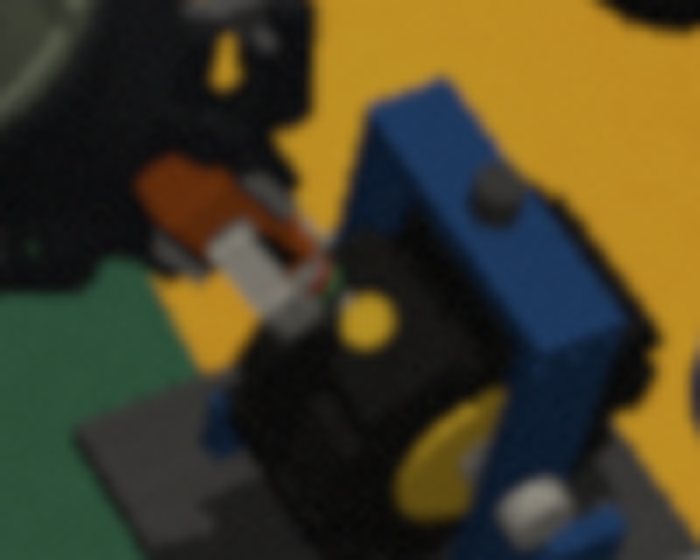

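View pics/wrist20.png

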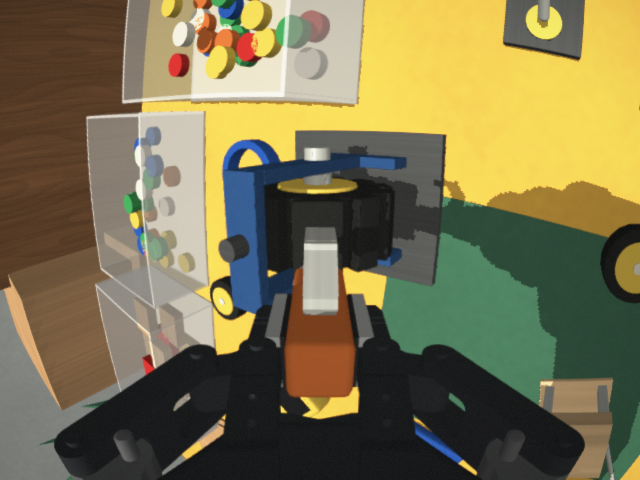

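```bash
python3 -m handwheel '[[0,-0.03,0.4,0,0,0],[0,0,0.08,0,0,0],[0,0,0,0,0,0]]'
python3 - <<'E'
from h import *
favg(6)
E
python3 -m handwheel '[[0,0,0.08,0,0,0],[0,0,0.08,0,0,0],[0,0,0,0,0,0]]'
python3 - <<'E'
from h import *
favg(6)
p=grab('scene'); cv2.imwrite('pics/s21.png',cv2.resize(p['pixels'][240:290,400:460],None,fx=12,fy=12,interpolation=cv2.INTER_CUBIC))
t,R=presspose([.652,.245,.144],34.3,97.2,.0)
rel(t,R)
E
```

```text
clock: 20.7
position: [0.6565, 0.2082, 0.1977]
tool_rot: [-2.543, 0.0, 0.126]
force: [0.2, 0.3, -1.8]
grip_width: 0.0236
t 21.0 F [-0.    0.24 -1.95] std [0.6  0.53 0.38] along n -1.75 +- 0.15 pos [0.6568 0.208  0.198 ]
clock: 21.38
position: [0.6563, 0.2104, 0.1945]
tool_rot: [-2.543, -0.0, 0.126]
force: [0.7, 0.2, -2.1]
grip_width: 0.0235
t 21.68 F [ 0.18 -0.31 -1.67] std [0.37 0.17 0.4 ] along n -1.19 +- 0.15 pos [0.6564 0.2102 0.1946]
shift [-0.001 -0.016 -0.003] rot [-0.0001 -0.      0.0001] rows min 0.02
```

View pics/s21.png

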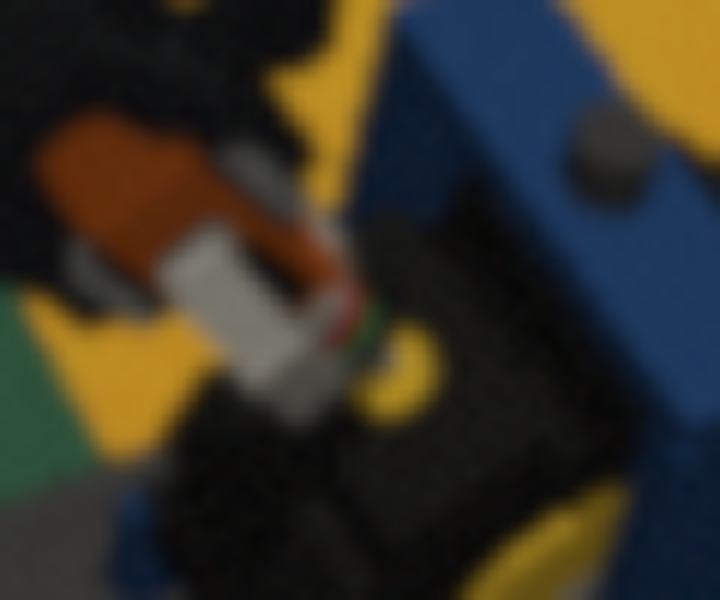

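```bash
python3 -m handwheel '[[0,0,0.08,0,0,0],[0,0,0.08,0,0,0],[0,0,0,0,0,0]]'
python3 - <<'E'
from h import *
favg(8)
E
```

```text
clock: 22.1
position: [0.6562, 0.2125, 0.1913]
tool_rot: [-2.543, -0.0, 0.126]
force: [0.2, -0.9, -0.1]
grip_width: 0.0232
t 22.5 F [ 0.2  -1.28 -0.33] std [0.32 0.48 0.49] along n 0.46 +- 0.16 pos [0.6562 0.2125 0.1914]
```

```bash
python3 -m handwheel '[[0,0,0.1,0,0,0],[0,0,0.1,0,0,0],[0,0,0.02,0,0,0],[0,0,0,0,0,0]]'
python3 - <<'E'
from h import *
favg(10)
p=grab('scene'); cv2.imwrite('pics/s22.png',cv2.resize(p['pixels'][240:290,400:460],None,fx=12,fy=12,interpolation=cv2.INTER_CUBIC))
grab('wrist','w22.png'); st()
E
```

```text
clock: 23.0
position: [0.6558, 0.2155, 0.1869]
tool_rot: [-2.543, -0.0, 0.126]
force: [0.1, -2.7, 3.4]
grip_width: 0.0232
t 23.5 F [ 0.29 -3.12  2.78] std [0.39 0.54 0.38] along n 4.06 +- 0.18 pos [0.6558 0.2155 0.1869]
t 23.6 pos [0.6558 0.2156 0.1868] rpy [-1.4568e+02 -2.0000e-02  7.2200e+00] F [ 0.18 -3.25  3.29] grip 0.0235 q [ 0.2   0.74 -0.51  1.49 -0.32  0.97 -1.45]
```

View pics/s22.png

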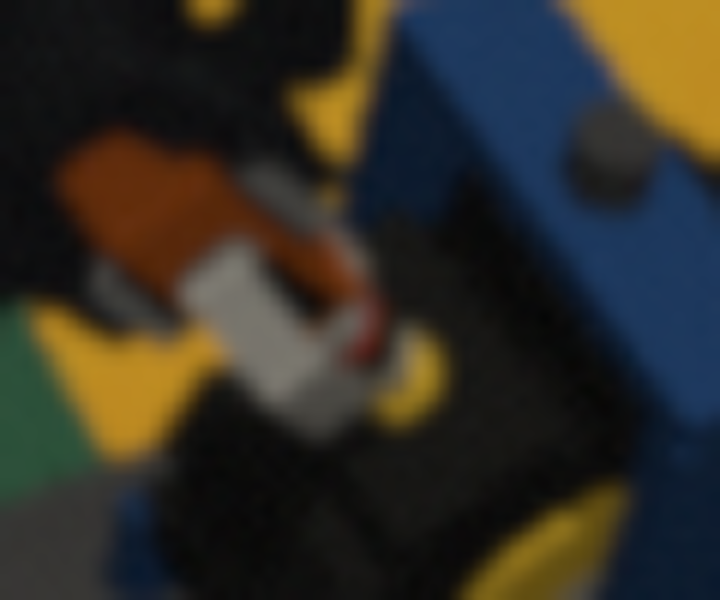

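View pics/w22.png

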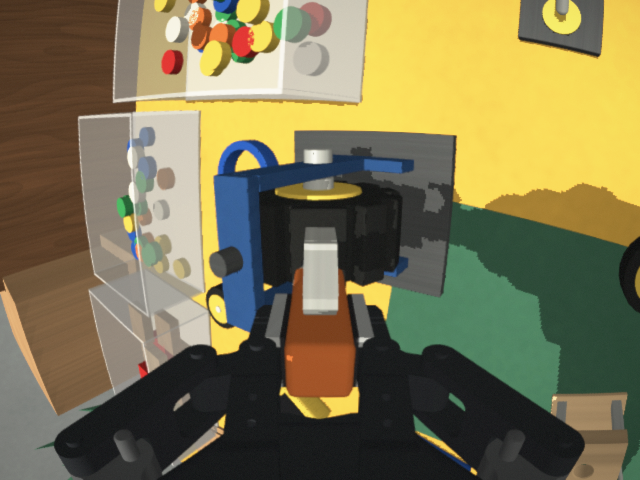

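```bash
python3 -m handwheel '[[0,0,0,0,0,0],[0,0,0,0,0,0],[0,0,0,0,0,0],[0,0,0,0,0,0],[0,0,0,0,0,0]]'
python3 - <<'E'
from h import *
favg(6)
E
python3 -m handwheel '[[0,0,-0.3,0,0,0],[0,0,-0.6,0,0,0],[0,0,-0.9,0,0,0],[0,0,-0.9,0,0,0],[0,0,-0.5,0,0,0],[0,0,0,0,0,0]]'
python3 - <<'E'
from h import *
st()
rel([.6034-.0229,-.318+.0019,.30],down(-4.7))
w=grab('wrist','w23.png')
E
```

```text
clock: 24.22
position: [0.6557, 0.2156, 0.1868]
tool_rot: [-2.543, -0.0, 0.126]
force: [-0.4, -3.6, 1.6]
grip_width: 0.0233
t 24.52 F [ 0.52 -3.13  2.64] std [0.44 0.38 0.35] along n 3.97 +- 0.15 pos [0.6558 0.2156 0.1868]
clock: 25.28
position: [0.6617, 0.1703, 0.2535]
tool_rot: [-2.543, -0.001, 0.125]
force: [0.2, 0.5, -2.6]
grip_width: 0.0231
t 25.27 pos [0.6617 0.1703 0.2535] rpy [-1.457e+02 -7.000e-02  7.180e+00] F [ 0.16  0.53 -2.65] grip 0.0231 q [ 0.26  0.68 -0.51  1.41 -0.32  1.12 -1.45]
shift [ -5.652  14.559 -12.194] rot [-0.095   0.0097  0.0321] rows min 14.56
```

View pics/w23.png

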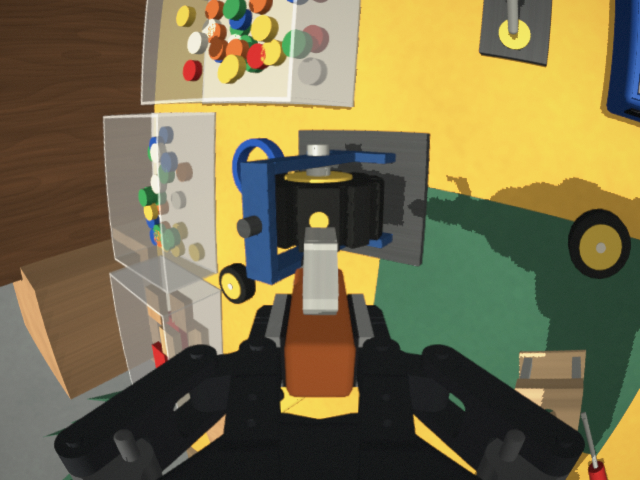

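```bash
python3 -m handwheel '[[0,0,-0.6,-0.0238,0.0024,0.008],[0,0,-0.6,-0.0238,0.0024,0.008],[0,0,-0.6,-0.0238,0.0024,0.008],[0,0,-0.4,-0.0238,0.0024,0.008],[0,0,0,0,0,0]]'
python3 - <<'E'
from h import *
st()
rel([.5805,-.3161,.32],down(-4.7))
E
```

```text
clock: 25.95
position: [0.6624, 0.1554, 0.3031]
tool_rot: [3.141, 0.001, -0.074]
force: [-0.4, 1.0, -2.3]
grip_width: 0.0231
t 25.95 pos [0.6624 0.1554 0.3031] rpy [ 1.7994e+02  7.0000e-02 -4.2300e+00] F [-0.36  1.03 -2.31] grip 0.0231 q [-0.19  0.55 -0.22  1.3   0.12  1.31 -2.05]
shift [-1.876 19.051 -0.655] rot [0.0002 0.0002 0.0013] rows min 19.05
```

```bash
python3 -m handwheel '[[-0.1,0.95,-0.08,0,0,0.0013],[-0.1,0.95,-0.08,0,0,0],[-0.1,0.95,-0.08,0,0,0],[-0.1,0.95,-0.08,0,0,0],[-0.1,0.95,-0.08,0,0,0],[-0.1,0.95,-0.08,0,0,0],[-0.1,0.95,-0.08,0,0,0],[-0.1,0.95,-0.08,0,0,0]]'
python3 -m handwheel '[[-0.1,0.95,0,0,0,0],[-0.1,0.95,0,0,0,0],[-0.1,0.95,0,0,0,0],[-0.1,0.95,0,0,0,0],[-0.1,0.95,0,0,0,0],[-0.1,0.95,0,0,0,0],[-0.1,0.95,0,0,0,0],[-0.1,0.95,0,0,0,0]]'
python3 -m handwheel '[[-0.1,0.95,0,0,0,0],[-0.1,0.95,0,0,0,0],[-0.08,0.95,0,0,0,0],[0,0.95,0,0,0,0],[0,0,0,0,0,0]]'
python3 - <<'E'
from h import *
st()
rel([.5805,-.3161,.26],down(-4.7))
w=grab('wrist','w24.png');
S=grab('scene'); cv2.imwrite('pics/s24.png',cv2.resize(S['pixels'][200:340,100:260],None,fx=4.5,fy=4.2,interpolation=cv2.INTER_CUBIC))
E
```

```text
clock: 26.95
position: [0.6265, -0.0391, 0.3195]
tool_rot: [3.14, 0.001, -0.089]
force: [0.5, -0.5, -2.3]
grip_width: 0.0234
clock: 27.95
position: [0.5894, -0.2264, 0.3197]
tool_rot: [3.14, 0.001, -0.089]
force: [-0.2, -0.6, -2.1]
grip_width: 0.0233
clock: 28.58
position: [0.5738, -0.3215, 0.3195]
tool_rot: [3.14, 0.002, -0.092]
force: [0.1, 0.6, -2.4]
grip_width: 0.0235
t 28.57 pos [ 0.5738 -0.3215  0.3195] rpy [ 1.7988e+02  9.0000e-02 -5.2500e+00] F [ 0.14  0.6  -2.44] grip 0.0235 q [ 0.49  0.49 -0.11  1.35  0.06  1.31 -1.29]
shift [ 0.251 -0.246  2.38 ] rot [ 0.0003  0.0002 -0.0015] rows min 2.38
```

View pics/w24.png

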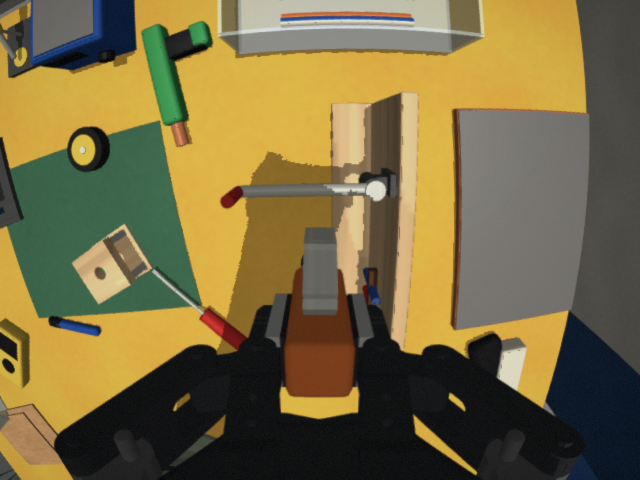

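View pics/s24.png

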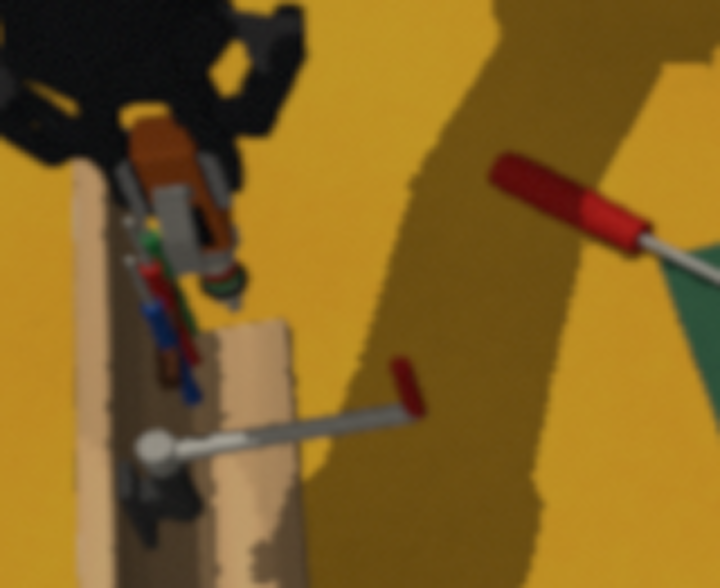

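```bash
python3 - <<'E'
from h import *
w=grab('wrist')
print('peg top',watz(w,(227,202),.236),'bar',watz(w,(270,190.5),.196),watz(w,(340,189),.196),'hinge',watz(w,(376,190),.203))
rel([.5805,-.3161,.26],down(-4.7))
E
```

```text
peg top [ 0.6078363  -0.25654872  0.236     ] bar [ 0.60621108 -0.28227064  0.196     ] [ 0.60228339 -0.33808459  0.196     ] hinge [ 0.60051049 -0.36593013  0.203     ]
shift [ 0.221 -0.119  2.388] rot [ 0.0001  0.0002 -0.001 ] rows min 2.39
```

```bash
python3 -m handwheel '[[0.12,-0.08,0.6,0,0,0],[0.12,-0.06,0.9,0,0,0],[0,0,0.9,0,0,0],[0,0,0.9,0,0,0],[0,0,0.9,0,0,0],[0,0,0.3,0,0,0],[0,0,0,0,0,0]]'
python3 - <<'E'
from h import *
st()
rel([.581,-.3161,.1512],down(-4.7))
w=grab('wrist','w25.png');
S=grab('scene'); cv2.imwrite('pics/s25.png',cv2.resize(S['pixels'][220:320,100:220],None,fx=6,fy=6,interpolation=cv2.INTER_CUBIC))
E
```

```text
clock: 29.6
position: [0.5809, -0.3157, 0.2069]
tool_rot: [3.14, 0.002, -0.088]
force: [0.5, -0.3, -1.4]
grip_width: 0.0235
t 29.6 pos [ 0.5809 -0.3157  0.2069] rpy [ 1.7994e+02  1.0000e-01 -5.0700e+00] F [ 0.54 -0.28 -1.45] grip 0.0235 q [ 0.48  0.58 -0.11  1.49  0.07  1.08 -1.31]
shift [0.009 0.014 2.228] rot [ 0.0002  0.0003 -0.001 ] rows min 2.23
```

View pics/w25.png

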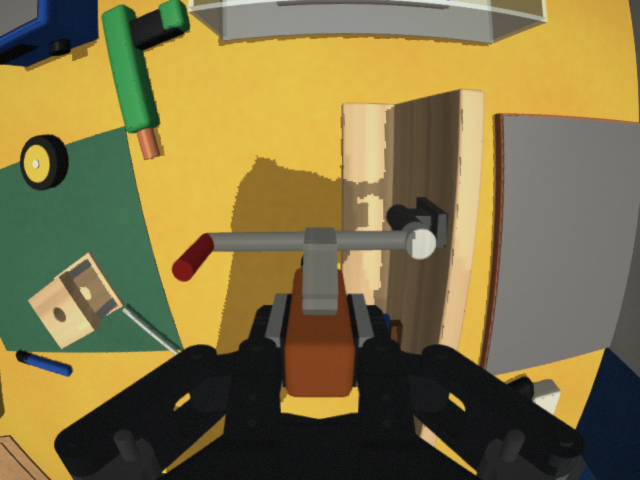

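View pics/s25.png

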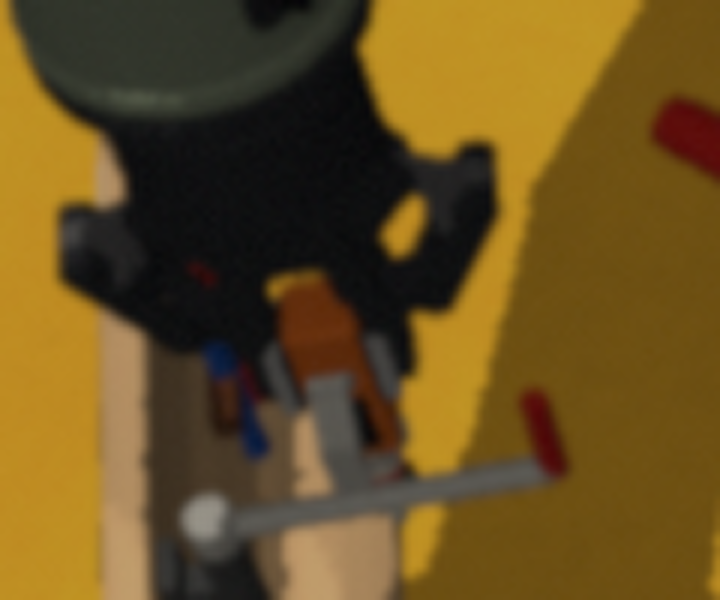

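```bash
python3 - <<'E'
from h import *
w=grab('wrist');q,R=pose()
for z in (.196,): 
  for u in ((290,242),(350,241)): X=watz(w,u,z); print(X, R.inv().apply(X-q))
G=q+R.apply([-.0003,0,.0097])
RG=Ro.from_euler('z',-5.07,degrees=True)
for n,v in dict(legtip_in=[.034,0,.031],legtip_out=[.039,0,.031],top=[.023,0,.068],gtop_front=[.012,0,.078],gtop_back=[-.012,0,.078]).items(): print(n,wproj(w,G+RG.apply(v)).round(1))
E
```

```text
[ 0.60368297 -0.30287725  0.196     ] [ 0.02116127 -0.01527956  0.0120285 ]
[ 0.6015023  -0.33350836  0.196     ] [0.02170857 0.01542414 0.01208576]
legtip_in [320.2 238. ]
legtip_out [320.2 226.4]
top [320.6 302.8]
gtop_front [320.7 347. ]
gtop_back [320.5 401.5]
```

```bash
python3 -m handwheel '[[-0.03,0,0.5,0,0,0],[0,0,0.6,0,0,0],[0,0,0.5,0,0,0],[0,0,0,0,0,0]]'
python3 - <<'E'
from h import *
st()
w=grab('wrist','w26.png');
S=grab('scene'); cv2.imwrite('pics/s26.png',cv2.resize(S['pixels'][220:320,100:220],None,fx=6,fy=6,interpolation=cv2.INTER_CUBIC))
E
```

```text
clock: 30.25
position: [0.5794, -0.3158, 0.1657]
tool_rot: [3.141, 0.003, -0.089]
force: [-0.4, 0.1, -1.2]
grip_width: 0.0235
t 30.25 pos [ 0.5794 -0.3158  0.1657] rpy [179.96   0.19  -5.09] F [-0.37  0.08 -1.19] grip 0.0235 q [ 0.48  0.62 -0.11  1.53  0.08  1.   -1.31]
```

View pics/w26.png

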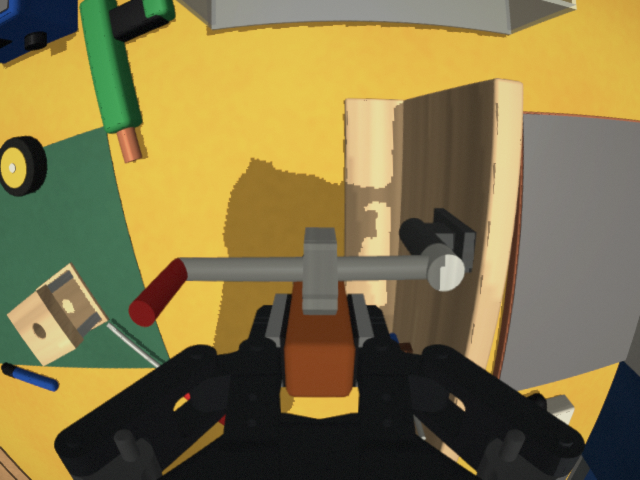

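View pics/s26.png

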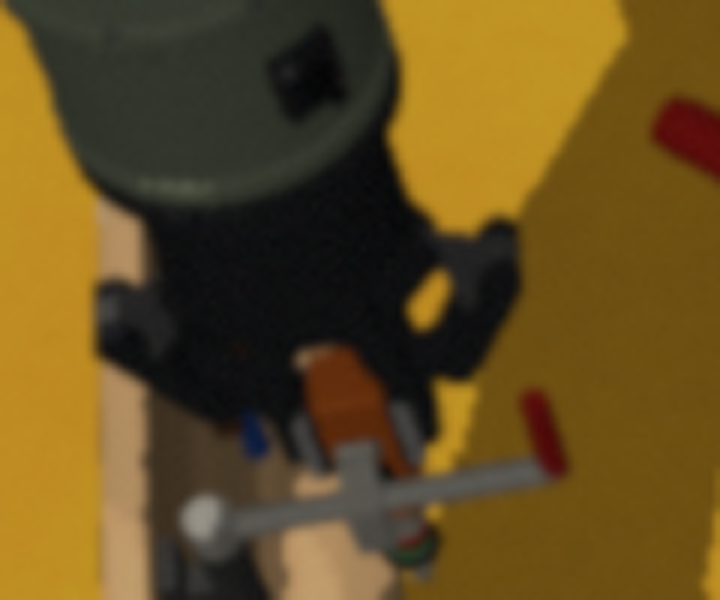

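```bash
python3 -m handwheel '[[0,0,0.3,0,0,0],[0,0,0.15,0,0,0],[0,0,0,0,0,0]]'
python3 -m handwheel '[[0,0,0.08,0,0,0],[0,0,0,0,0,0]]'
python3 - <<'E'
from h import *
favg(5)
w=grab('wrist','w27.png');
S=grab('scene'); cv2.imwrite('pics/s27.png',cv2.resize(S['pixels'][220:320,100:220],None,fx=6,fy=6,interpolation=cv2.INTER_CUBIC))
E
```

```text
clock: 30.72
position: [0.5799, -0.316, 0.1556]
tool_rot: [3.14, 0.002, -0.089]
force: [-0.7, -0.3, -2.4]
grip_width: 0.0237
clock: 30.98
position: [0.58, -0.3161, 0.154]
tool_rot: [3.14, 0.001, -0.089]
force: [0.3, -0.7, -3.0]
grip_width: 0.0233
t 31.23 F [-0.26 -0.05 -2.45] std [0.56 0.35 0.29] along n -2.45 +- 0.13 pos [ 0.5801 -0.3161  0.1541]
```

View pics/w27.png

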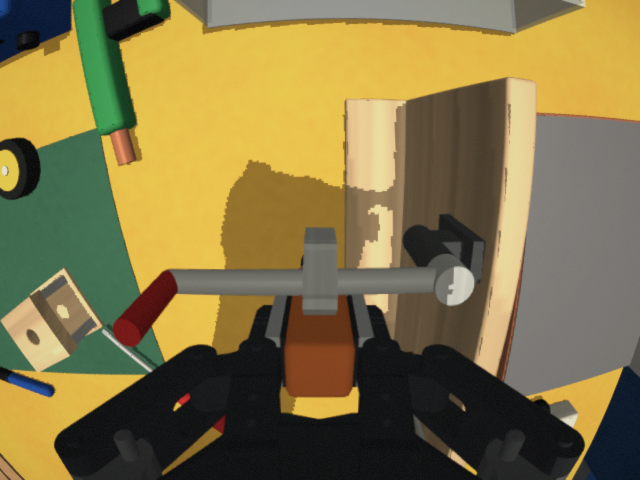

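```bash
python3 -m handwheel '[[0,0,0.06,0,0,0],[0,0,0.04,0,0,0],[0,0,0,0,0,0]]'
python3 - <<'E'
from h import *
favg(5)
E
python3 -m handwheel '[[0,0,0.04,0,0,0],[0,0,0.0,0,0,0]]'
python3 - <<'E'
from h import *
favg(5)
E
```

```text
clock: 31.7
position: [0.5803, -0.3161, 0.1515]
tool_rot: [3.14, 0.001, -0.089]
force: [0.8, 0.5, -1.6]
grip_width: 0.0234
t 31.95 F [ 1.21  0.02 -1.57] std [0.31 0.3  0.64] along n -1.57 +- 0.29 pos [ 0.5801 -0.3161  0.1515]
clock: 32.2
position: [0.5803, -0.3162, 0.151]
tool_rot: [3.14, 0.0, -0.089]
force: [0.7, 0.5, 4.1]
grip_width: 0.0235
t 32.45 F [-0.47  0.39  5.16] std [0.67 0.27 0.59] along n 5.16 +- 0.27 pos [ 0.5803 -0.3162  0.1509]
```

```bash
python3 -m handwheel '[[0,0,-0.03,0,0,0],[0,0,0,0,0,0]]'
python3 -m handwheel '[[0,0,0,0,0,0],[0,0,0,0,0,0],[0,0,0,0,0,0],[0,0,0,0,0,0],[0,0,0,0,0,0]]' 0.1
python3 - <<'E'
from h import *
st()
w=grab('wrist','w28.png');
S=grab('scene'); cv2.imwrite('pics/s28.png',cv2.resize(S['pixels'][220:320,100:220],None,fx=6,fy=6,interpolation=cv2.INTER_CUBIC))
E
```

```text
clock: 32.7
position: [0.58, -0.3161, 0.1512]
tool_rot: [3.14, 0.001, -0.089]
force: [1.5, -0.1, 0.6]
grip_width: 0.0234
clock: 33.33
position: [0.58, -0.3161, 0.1512]
tool_rot: [3.14, 0.001, -0.089]
force: [0.6, -0.2, -0.2]
grip_width: 0.0385
t 33.33 pos [ 0.58   -0.3161  0.1512] rpy [ 1.7992e+02  7.0000e-02 -5.1000e+00] F [ 0.61 -0.19 -0.19] grip 0.0385 q [ 0.48  0.63 -0.11  1.54  0.08  0.97 -1.32]
```

View pics/w28.png

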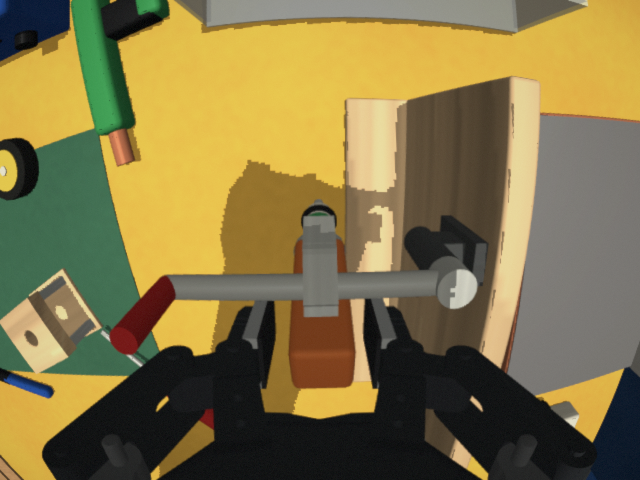

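View pics/s28.png

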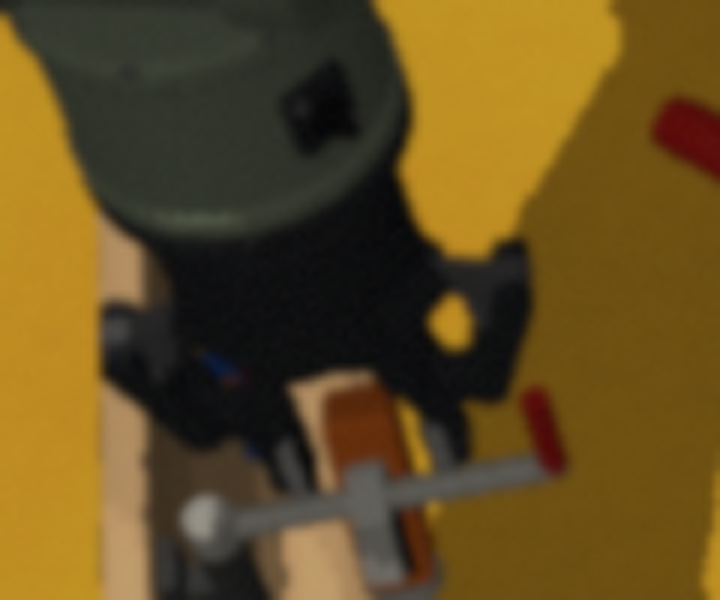

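```bash
python3 -m handwheel '[[0,0,-0.2,0,0,0],[0,0,-0.4,0,0,0],[0,0,-0.6,0,0,0],[0,0,-0.8,0,0,0],[0,0,-0.9,0,0,0],[0,0,-0.9,0,0,0],[0,0,-0.9,0,0,0]]'
python3 -m handwheel '[[-0.8,0,-0.5,0,0,0],[-0.8,0,0,0,0,0],[-0.8,0,0,0,0,0],[-0.8,0,0,0,0,0],[-0.8,0,0,0,0,0],[0,0,0,0,0,0],[0,0,0,0,0,0]]'
python3 - <<'E'
from h import *
st()
w=grab('wrist','w29.png');
S=grab('scene','scene29.png'); cv2.imwrite('pics/s29.png',cv2.resize(S['pixels'][220:340,100:240],None,fx=5,fy=5,interpolation=cv2.INTER_CUBIC))
grab('top','top29.png')
E
```

```text
clock: 34.3
position: [0.5802, -0.316, 0.2707]
tool_rot: [3.14, 0.0, -0.089]
force: [0.2, 0.4, -0.5]
grip_width: 0.0387
clock: 35.17
position: [0.4812, -0.3071, 0.2821]
tool_rot: [3.14, 0.0, -0.089]
force: [0.4, -0.5, 0.2]
grip_width: 0.0384
t 35.17 pos [ 0.4812 -0.3071  0.2821] rpy [ 1.799e+02  1.000e-02 -5.080e+00] F [ 0.4  -0.47  0.19] grip 0.0384 q [ 0.55  0.36 -0.12  1.65  0.05  1.14 -1.24]
```

View pics/w29.png

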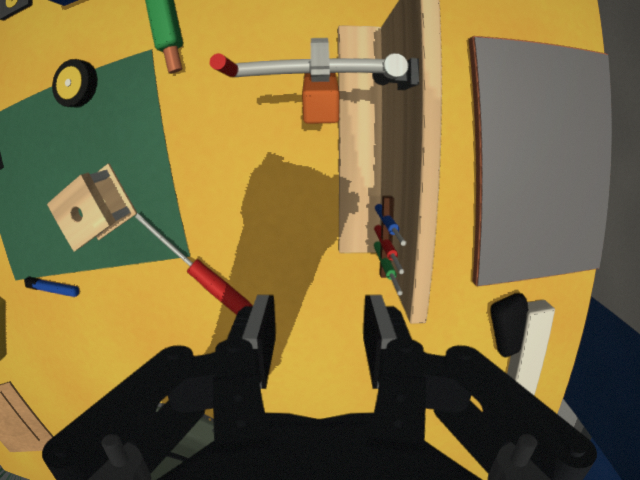

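View pics/s29.png

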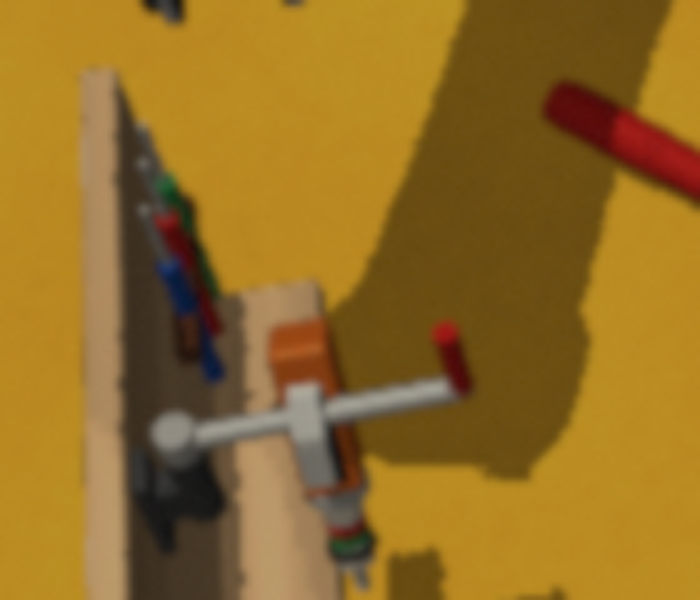

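View pics/top29.png

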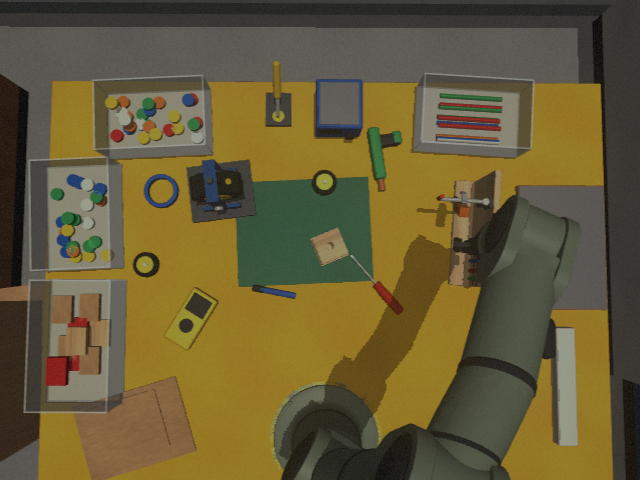

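```bash
python3 -m handwheel '[[0,0,0,0,0,0],[0,0,0,0,0,0],[0,0,0,0,0,0],[0,0,0,0,0,0]]'
python3 - <<'E'
from h import *
w=grab('wrist','w30.png');T=grab('top')
a=watz(w,(397,66),.203);b=watz(w,(219,62),.236);print(a,b,np.degrees(np.arctan2(*(b-a)[1::-1])))
h=cv2.cvtColor(T['pixels'],cv2.COLOR_BGR2HSV)[172:190,220:236]
m=((h[...,0]>18)&(h[...,0]<35)&(h[...,1]>140)&(h[...,2]>90)).astype(np.uint8)
print(cv2.connectedComponentsWithStats(m)[3]+[220,172])
print(bot.job_done())
E
```

```text
clock: 35.83
position: [0.4806, -0.307, 0.2813]
tool_rot: [3.14, 0.001, -0.089]
force: [0.3, 0.2, 0.7]
grip_width: 0.0384
[ 0.59684699 -0.36864817  0.203     ] [ 0.60429721 -0.26004191  0.236     ] 86.07574874310271
[[227.48062016 180.46511628]
 [227.66666667 180.8       ]]
the job is handed in; nothing more can be done
None
```

View pics/w30.png

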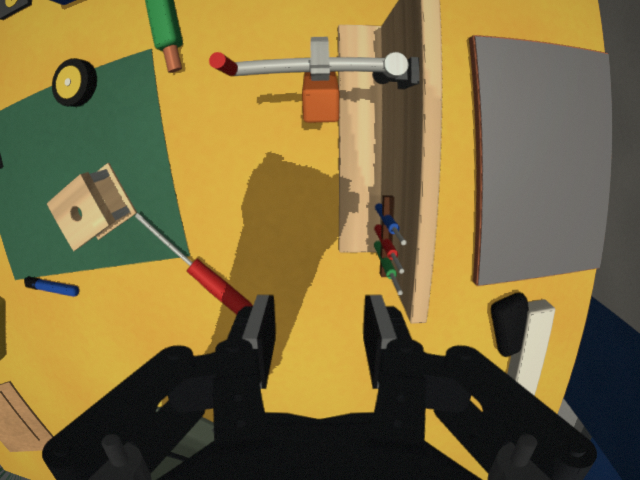

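I did the whole job in the order asked and handed it in at about 36 s. The hook is swung out, the gauge was pressed into the yellow-dotted block and held, and it now hangs by its crook on the hook, released.

**Hook:**
- The first sweep slipped off the peg because the fingertips sit about 27 mm behind where the stated tool point puts them.
- I then pushed the peg lower with closed fingers until it met its stop. The force reading reached about 53 N there, taken by the fingertips: over the 40 N figure, which applies to the arm or gripper body, and under the 120 N wrist limit.
- The last check measured the bar at 86°, against 85–86° expected for fully out.

**Press:**
- The measured force of about 5.8 N corresponds to a reading of about 6.4 mm, inside the 5–8 mm band, and I held it for about 1.5 s.
- The scene picture agreed as far as its resolution allows: the black ring covered the green band. It is too coarse to confirm the reading on its own.
- The dot was within half a pixel of its earlier position afterwards, so the wheel did not turn.

**Hang:** The gauge hangs freely, leaning slightly with its snout forward. It was in the same place in pictures taken about 0.7 s apart, with the gripper well clear. In the final top view the other things are where they were.

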